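# Load the loupe cleaning rack and lock its bail

### The job

Get the loose black loupes on the bench ready for cleaning: swing the rack's hook out of its catch and raise the wire bail, then stand every loupe upright on its own raised seat of the rack. When all are on, lower the bail fully over them and swing the hook back over the bail until it is home in its catch. Leave the pen, the rubber foot and the tape roll where they lie.

Things in the scene. Friction and masses are not known exactly. Their poses are not given: they have to be found in the camera images.
- rack: Aluminium cleaning rack fixed to the bench, base plate 150 (x) x 330 (y) x 10 mm. Origin on the bench, under the middle of the row of seats; x to the rear of the rack (away from the robot), y along the row, z up. Turned up to 0.2 rad. Hinge brackets at x 55, y +-130, top z 90 mm; rest post 16 x 20 mm at x -40, y 122, top z 75 mm; hook and catch beyond the -y end of the row.
- seat0 (a point): Centre of the top of seat 0 (rack x 0, y -96 mm), 45 mm above the bench: white disc, 51 mm wide, 5 mm thick, on a slim stem, with four 4 mm pins that rise 7 mm at +-16.6 mm in the rack's x and y and leave a loupe 3 mm play all round. A seated loupe's origin is here; hold it 9 mm or more above its underside. Any loupe may take any seat, one to a seat.
- seat1 (a point): Centre of the top of seat 1 (rack x 0, y -32 mm), 45 mm above the bench: white disc, 51 mm wide, 5 mm thick, on a slim stem, with four 4 mm pins that rise 7 mm at +-16.6 mm in the rack's x and y and leave a loupe 3 mm play all round. A seated loupe's origin is here; hold it 9 mm or more above its underside. Any loupe may take any seat, one to a seat.
- seat2 (a point): Centre of the top of seat 2 (rack x 0, y 32 mm), 45 mm above the bench: white disc, 51 mm wide, 5 mm thick, on a slim stem, with four 4 mm pins that rise 7 mm at +-16.6 mm in the rack's x and y and leave a loupe 3 mm play all round. A seated loupe's origin is here; hold it 9 mm or more above its underside. Any loupe may take any seat, one to a seat.
- seat3 (a point): Centre of the top of seat 3 (rack x 0, y 96 mm), 45 mm above the bench: white disc, 51 mm wide, 5 mm thick, on a slim stem, with four 4 mm pins that rise 7 mm at +-16.6 mm in the rack's x and y and leave a loupe 3 mm play all round. A seated loupe's origin is here; hold it 9 mm or more above its underside. Any loupe may take any seat, one to a seat.
- bail (a joint): Angle of the wire bail, rad: 0 fully down over the seats (so at the start), grows as its front bar goes up and to the rear, 1.57 upright, stop at 2.4. Stiff hinge (0.10 N m): stays where left. Side wires at rack y +-122 mm; a 6 mm hold-down wire 55 mm from the hinge line, when down 3 mm above seated loupes. Raise it to about 1.9 to load.
- bail_bar (a point): Middle of the bail's round front bar, 9 mm thick, along the rack's y, 95 mm from the hinge line; z = 80 mm when down. Pinch it here from above, fingers closing along the rack's x; it turns between the fingers, so the tool can stay upright as the bar follows its arc. The hold-down wire is 40 mm away on the hinge side: do not open the fingers fully.
- bail_hinge (a point): Middle of the bail's hinge line (along the rack's y), at x 55, z 80 mm of the rack.
- hook (a joint): Angle of the flat steel hook about its upright axis, rad: 0 closed (so at the start), pointing along the rack's +x over the tail of the bail's front bar, tip in the catch, against the stop; grows as it swings out clockwise seen from above, toward the rack's -y; stop at 1.7. Light friction (0.03 N m): stays where left. Arm 65 mm long, 5 mm thick, at z 90 mm.
- hook_knob (a point): Top centre of the hook's upright black knob, 10 mm diameter, 29 mm tall, 38 mm from the hook's axis, top at z 121 mm. Pinch it from above with the fingertips 10 to 18 mm below this point; it turns between the fingers, so the tool need not turn. Or push it.
- hook_pivot (a point): The hook's upright axis at the height of its arm: rack x -72, y -140, z 90 mm, on a 14 mm post. The catch is a 12 x 12 mm post at rack x -10, y -138, top at z 101 mm.
- loupe0: Black loupe (eyepiece magnifier), a squat cylinder 37 mm in diameter and 29 mm tall, 45 g (give or take). Origin at the centre of its underside, z up. Stands upright on the bench right of the rack at the start. Two to four loupes are there.
- loupe1: Black loupe (eyepiece magnifier), a squat cylinder 37 mm in diameter and 29 mm tall, 45 g (give or take). Origin at the centre of its underside, z up. Stands upright on the bench right of the rack at the start. Two to four loupes are there.
- loupe2: Black loupe (eyepiece magnifier), a squat cylinder 37 mm in diameter and 29 mm tall, 45 g (give or take). Origin at the centre of its underside, z up. Stands upright on the bench right of the rack at the start. Two to four loupes are there.
- loupe3: Black loupe (eyepiece magnifier), a squat cylinder 37 mm in diameter and 29 mm tall, 45 g (give or take). Origin at the centre of its underside, z up. Stands upright on the bench right of the rack at the start. Two to four loupes are there.
- pen: White pen with a green cap, 14 x 131 x 14 mm, lying on the bench; leave it. Origin under its middle.
- foot: Small black rubber foot, 19 mm wide and 22 mm tall, a smaller thing than the loupes; leave it. Origin at the centre of its underside.
- roll: Orange tape roll, 52 mm across, 12 mm thick, lying flat at the left front; leave it. Origin at the centre of its underside.

How it is judged:
By the outcome, as a careful person would: the job done as asked, in the order asked, and still so for the second after the job is handed in, with the robot touching nothing.
Of loupe0, loupe1, loupe2, loupe3 only 2 to 4 are there at a start; the rules pass over those that are not, and their reading is None.
At some moment in a run one of loupe0, loupe1, loupe2, loupe3 may be knocked a few centimetres aside while the robot is not near it.
It also fails if it takes over 210 s, if anything falls off the work surface, if the arm or the gripper's body presses on something with over 40 N, if the wrist force passes 120 N, or if a joint passes its speed limit or range.

### The arm

A 6-joint arm with a two-finger parallel gripper is mounted at the origin on a cart in front of the work surface, level with it; the furniture and walls round the work are solid. World frame = base frame: x ahead of the robot, y to its left, z up, the work surface at z = 0. Lengths are in mm, angles in rad, forces in N, time in s.
With the tool pointing down it reaches from about 375 to 825 mm from the base axis. Payload 5.5 kg.
Tool frame: the origin (TCP) lies at the very end of the fingers, on their centre line; the grasp point (between the pads) lies 19 mm behind it; y points along the fingers, x is the direction in which the jaws open and shut, and the axes are right-handed (so a half turn about y gives the same grasp; the last joint's range is limited). The gripper opens to 85 mm and grips with 20 to 120 N. Pads are 22 mm wide; open, the fingers measure 114 mm over their backs; the gripper's body (76 mm by 85 mm) begins 54 mm behind the grasp point. The pads swing forward as they close: fully open they stand 13 mm farther back than shut.
Start: joints at [-1.11, 0.314, -0.047, 1.21, 0, 1.571], TCP at [266.795, -537.415, 231.299] pointing down, gripper open.
Joint ranges: [-2.67, 2.67], [-0.69, 1.73], [-1.03, 1.25], [-2.08, 2.16], [-1.42, 1.45], [-3.14, 3.14]. Speed limits (rad/s): [2.39, 2.39, 3.01, 3.14, 3.14, 3.14].

### API

Orientations are given as a 3x3 rotation matrix whose columns are the frame's x, y, z axes.
In Python, from workcell import telemetry, camera, calibration, ticket gives the robot as it stands.
- The arm moves only by the tool step_arm, never from a script. Its argument "increments" is a list that holds one entry, the list of rows, each a list of 5 numbers: the shift along the world's x, y, z in m, then the turn about the world's z in rad, then the finger opening in m, from 0 to 0.0854. A call has 1 to 8 rows; each row is the pose to reach, as a shift and turn from the pose measured when the call began; what a row does not reach only later rows make up. A row lasts 1/12 s, in which the tool goes at most 41.7 mm and 7.16 degrees, less where a joint would pass 70% of its speed; a pose out of reach is approached as far as the arm can. A call with a gripper value outside its range is refused whole. The fingers move at their own pace and stop on an object; "newtons" is the grip in N (left out, the last holds). Time passes only in rows, so rows that repeat a pose let the fingers close. It gives the time, the measured TCP pose, the force and the opening at its end, in the units of the state.
- telemetry.observe(): the state, without advancing time (a new reading comes with each control period).
- camera(name): name is "scene" or "top"; returns (picture, depth): 384x512x3 uint8, red, green, blue; 384x512 float32, mm along the optical axis (not along the pixel's ray), 0 where there is no reading.
- calibration(name): a dict with "fx", "fy", "cx", "cy" (pixels), "rvec" (rotation vector, rad) and "tvec" (3), from world to camera coordinates, as OpenCV has them. Camera axes: x right, y down, z forward; pixel columns grow to the right and rows downward; lengths in mm; the calibration is good to about 2 mm. A picture is of the moment at which its call begins. calibration takes no time and is no camera call.
- ticket.close_job(): hands the job in, once; it reports no verdict.
The state is a dict: "time_s": time; "joint_pos": joint angles; "qvel": joint speeds; "joint_torque": joint torques, N m; "position": TCP position; "tcp_rot": TCP orientation; "ft_force": force on the tool from outside, world axes, zero at the start; "torque": the same for the moment, N m; "gripper_width": finger opening in mm.
Only numpy, scipy, OpenCV 4.12 (cv2) and the standard library are available. Lean on these libraries where they do the work, as an engineer would, in place of code of your own. Each camera call takes 0.05 s, during which the arm holds its last target.

## Working session

There is one attempt and no reset: what is moved stays moved. The work goes in short steps, Python scripts to look and compute and a tool call to move; the robot and the scene stay as the last step left them, time stands still between calls to the robot, and variables do not carry over. Pictures are saved under pics/ and viewed, and the job is handed in when it is done.

Besides the shell and the picture viewer there is one more tool, called by a JSON object that holds its "op" and its "data". step_arm: Moves the arm, as the interface text tells. Its arguments: {"type":"object","properties":{"increments":{"type":"array","items":{"type":"array","items":{"type":"array","items":{"type":"number"}}}},"newtons":{"type":"number"}},"required":["increments"]}

```bash
mkdir -p pics; ls; cat > h.py <<'E'
import numpy as np, cv2
from workcell import telemetry, camera, calibration, ticket
def cal(n):
    c=calibration(n); K=np.array([[c['fx'],0,c['cx']],[0,c['fy'],c['cy']],[0,0,1.]])
    R=cv2.Rodrigues(np.array(c['rvec'],float))[0]; t=np.array(c['tvec'],float).ravel(); return K,R,t
def plane(n,u,v,z):
    K,R,t=cal(n); d=R.T@np.linalg.inv(K)@np.array([u,v,1.]); o=-R.T@t
    return o+d*(z-o[2])/d[2]
def cloud(n,dep):
    K,R,t=cal(n); v,u=np.mgrid[0:dep.shape[0],0:dep.shape[1]]
    p=np.stack([(u-K[0,2])/K[0,0]*dep,(v-K[1,2])/K[1,1]*dep,dep],-1)
    return (p-t)@R
def proj(n,P):
    K,R,t=cal(n); q=K@(R@np.array(P,float)+t); return q[:2]/q[2]
def snap(n,f,s=1.5):
    im,d=camera(n); cv2.imwrite('pics/'+f,cv2.resize(im[:,:,::-1],None,fx=s,fy=s)); return im,d
E
python3 - <<'E'
from h import *
for n in('scene','top'):
    im,d=snap(n,n+'0.png'); np.savez(n+'0.npz',im=im,d=d); K,R,t=cal(n); print(n,K[0,0],-R.T@t,R[2],(d>0).mean())
print(telemetry.observe())
E
```

```text
pics
scene 402.24570062226314 [-361.23218162 -532.35619571  689.69719325] [ 0.73021907  0.45940363 -0.50569596] 0.8804270426432291
top 432.61926487537374 [ 182.72106881   20.4904502  1451.45336444] [ 0.21172608 -0.01838545 -0.9771561 ] 0.9959869384765625
{'time_s': 0.1, 'joint_pos': array([-1.11000305e+00,  3.14157960e-01, -4.79612828e-02,  1.21021208e+00,
        8.60279733e-06,  1.57081268e+00]), 'qvel': array([ 0.00066545,  0.00012968,  0.00113876,  0.00128261, -0.00209476,
       -0.00043816]), 'joint_torque': array([ 2.12024238e-04, -5.40767956e+01,  3.40541196e+01,  1.11919397e-02,
        7.59587260e-05,  1.04914128e-05]), 'position': array([ 266.56797365, -536.95577244,  230.5270042 ]), 'tcp_rot': array([[ 4.44643613e-01, -6.74845788e-04,  8.95707320e-01],
       [-8.95706258e-01,  1.37872505e-03,  4.44644125e-01],
       [-1.53500033e-03, -9.99998822e-01,  8.57769109e-06]]), 'ft_force': array([0.98655925, 0.05209843, 0.49880178]), 'torque': array([0.03415143, 0.0183828 , 0.02389685]), 'gripper_width': 85.59403613836963}
```

View pics/scene0.png

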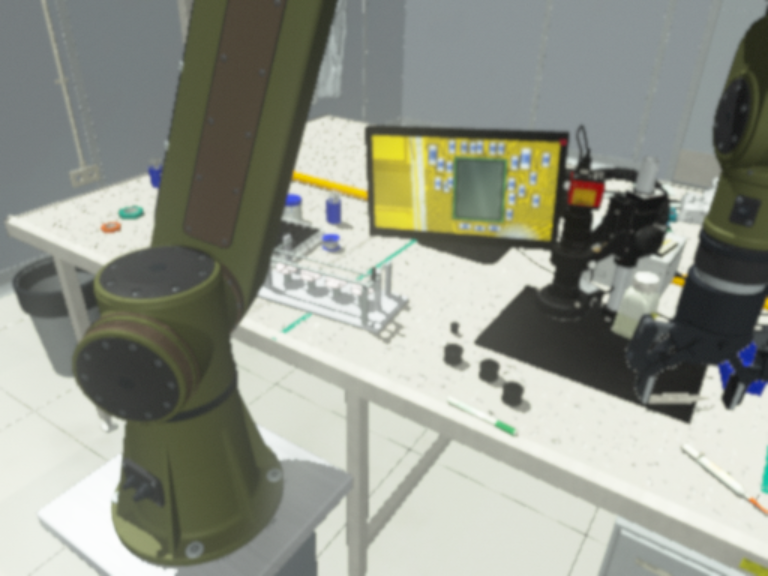

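View pics/top0.png

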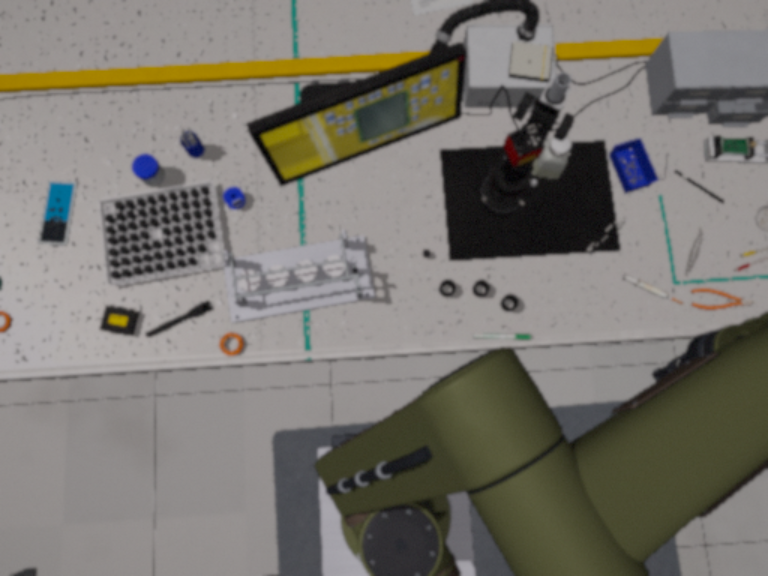

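```bash
python3 - <<'E'
from h import *
a=np.load('top0.npz');im=a['im'];d=a['d'];C=cloud('top',d)
print(plane('top',295/1.5,280/1.5,0))
for u,v in((447,288),(481,288),(510,302),(428,253)): print(plane('top',u/1.5,v/1.5,29), C[int(v/1.5),int(u/1.5)])
c=im[150:222,145:270]; cv2.imwrite('pics/c1.png',cv2.resize(c[:,:,::-1],(800,461),interpolation=cv2.INTER_CUBIC))
s=np.load('scene0.npz'); c=s['im'][160:230,165:285]; cv2.imwrite('pics/c2.png',cv2.resize(c[:,:,::-1],(792,462),interpolation=cv2.INTER_CUBIC))
z=C[150:222,145:270,2]; cv2.imwrite('pics/c3.png',cv2.resize(np.clip(z*2,0,255).astype(np.uint8),(800,461),interpolation=cv2.INTER_NEAREST))
g=cv2.cvtColor(im,cv2.COLOR_RGB2GRAY)
print(np.std(C[195:210,280:300,2]),np.mean(C[195:210,300:330,2]))
E
```

```text
[523.62880991 190.61701852   0.        ]
[ 476.81210006 -152.11117249   29.        ] [ 482.39294225 -155.38656111    2.00669893]
[ 471.96611505 -228.26954825   29.        ] [ 477.80187928 -230.87888073    1.01569538]
[ 436.0077393  -289.85412584   29.        ] [ 182.72106881   20.4904502  1451.45336444]
[ 560.48671649 -116.03864716   29.        ] [ 563.83371573 -115.42565544   25.5068039 ]
118.19780757718168 7.214097333577977
```

View pics/c1.png

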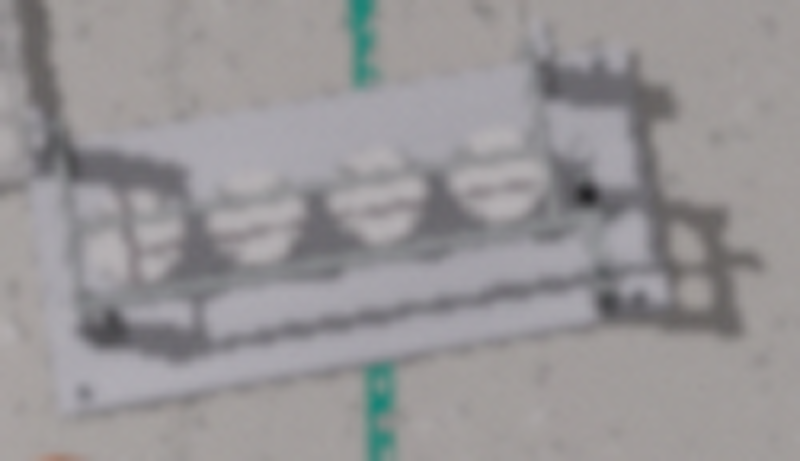

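View pics/c2.png

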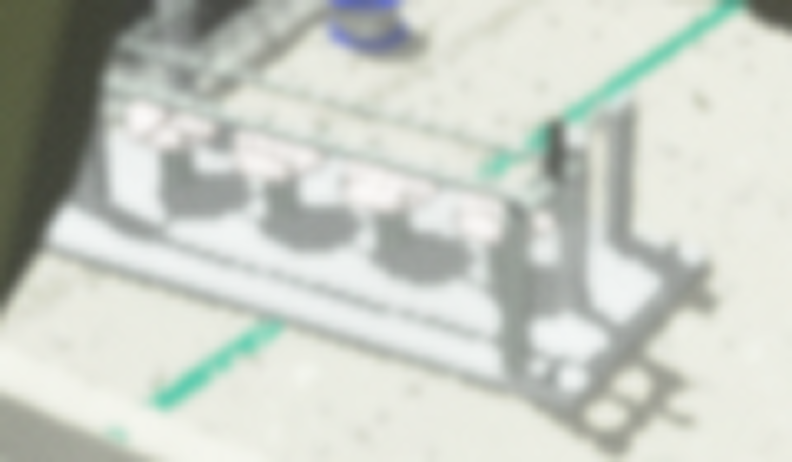

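View pics/c3.png

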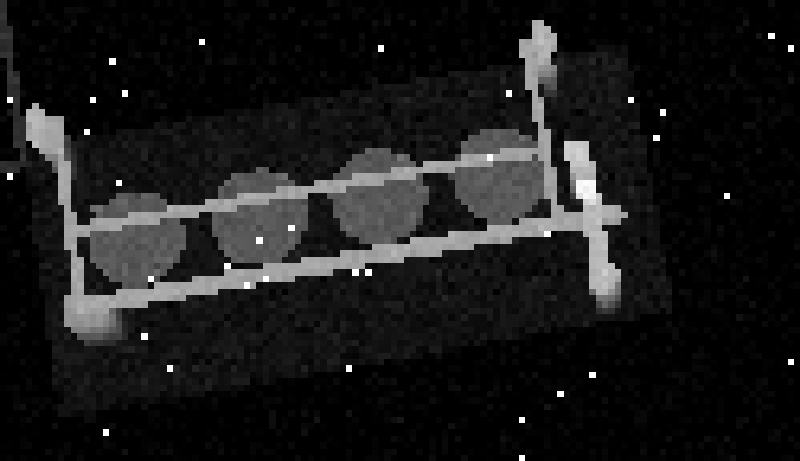

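```bash
cat >> h.py <<'E'
def discs(n,d,zlo,zhi,zp,amin,amax,roi=None):
    """blobs of cloud height in (zlo,zhi) -> hull centroid cast to plane zp"""
    C=cloud(n,d); m=((C[...,2]>zlo)&(C[...,2]<zhi)&(d>0)).astype(np.uint8)
    if roi is not None:
        r=(C[...,0]>roi[0])&(C[...,0]<roi[1])&(C[...,1]>roi[2])&(C[...,1]<roi[3]); m&=r.astype(np.uint8)
    m=cv2.medianBlur(m,3)
    out=[]
    for c in cv2.findContours(m,cv2.RETR_EXTERNAL,cv2.CHAIN_APPROX_NONE)[0]:
        P=np.array([plane(n,p[0][0],p[0][1],zp)[:2] for p in c],np.float32)
        if len(P)<3: continue
        (x,y),r=cv2.minEnclosingCircle(P); h=cv2.convexHull(P); M=cv2.moments(h)
        if not M['m00'] or not amin<2*r<amax: continue
        out.append((M['m10']/M['m00'],M['m01']/M['m00'],x,y,2*r,M['m00']))
    return np.array(out)
E
python3 - <<'E'
from h import *
np.set_printoptions(precision=1,suppress=True)
roi=(400,720,0,400)
for n in('top','scene'):
    d=np.load(n+'0.npz')['d']; C=cloud(n,d)
    print(n,'bench z',np.median(C[...,2][(abs(C[...,0]-450)<40)&(abs(C[...,1]+40)<60)]))
    print('seats\n',discs(n,d,33,58,45,30,70,roi))
    print('loupes\n',discs(n,d,18,40,29,12,60,(380,620,-400,-60)))
    m=(C[...,2]>70)&(C[...,2]<90)&(C[...,0]>400)&(C[...,0]<680)&(C[...,1]>-20)&(C[...,1]<420)
    P=C[m]; print('bail pts',len(P))
    m=(C[...,2]>105)&(C[...,2]<130)&(C[...,0]>400)&(C[...,0]<680)&(C[...,1]>-20)&(C[...,1]<420)
    print('knob',C[m][:12])
E
```

```text
top bench z -0.7401475651672172
seats
 [[ 512.6  287.   516.7  287.2   48.9 1183.6]
 [ 519.7  223.3  524.7  223.8   48.2 1167.4]
 [ 537.6  290.6  535.7  290.2   33.8  257.6]
 [ 526.5  160.5  530.9  160.2   48.4 1185.2]
 [ 545.5  226.4  545.5  226.5   33.9  299.5]
 [ 533.7   97.7  538.8   97.8   46.6 1116.9]
 [ 552.1  164.3  550.2  164.4   31.6  277.9]
 [ 559.8   99.   558.1   98.7   34.2  279.5]]
loupes
 [[ 437.7 -289.4  437.7 -289.1   37.3  949.7]
 [ 474.7 -229.8  474.8 -228.8   37.1  922.4]
 [ 480.3 -152.4  480.3 -152.4   37.3  951. ]
 [ 563.2 -111.2  562.9 -111.7   15.5  138. ]]
bail pts 535
knob [[515.1  54.3 123.2]
 [514.2  51.1 126.2]
 [514.4  48.  124.5]
 [511.5  54.4 124.5]
 [512.8  51.4 118.6]
 [511.3  48.2 123.6]
 [511.6  55.  111. ]
 [508.1  51.5 124.4]
 [509.2  48.4 119. ]
 [508.2  48.8 110. ]]
scene bench z -3.192768925432463
seats
 [[ 475.6   45.2  475.6   45.1   33.6  266.6]
 [ 536.7   59.1  533.4   59.    44.6  622.8]
 [ 528.6  102.8  529.1  101.8   40.4  634.4]
 [ 524.5  156.4  528.1  157.7   51.7 1375.8]
 [ 597.8   67.   598.2   65.4   46.4  348.7]
 [ 516.3  218.5  520.1  219.7   50.6 1341.2]
 [ 510.2  282.8  511.2  285.    53.7 1339.4]]
loupes
 [[ 433.8 -292.5  433.7 -292.    44.7 1248. ]
 [ 469.6 -231.8  469.1 -230.7   46.3 1221.1]
 [ 475.  -156.7  475.7 -157.8   44.3 1213. ]
 [ 554.  -118.4  553.4 -118.4   15.1  119. ]]
bail pts 483
knob [[516.7  54.4 119. ]
 [514.4  49.3 121.6]
 [518.1  48.2 120.3]
 [513.1  52.  117.9]
 [514.   49.  118.5]
 [513.7  45.2 119.8]
 [509.4  49.5 117. ]
 [511.7  47.4 116.6]
 [515.2  46.2 115.5]
 [509.3  49.3 113.7]
 [510.   46.2 114.4]
 [515.7  46.4 111.8]]
```

```bash
cat > fit.py <<'E'
from h import *
np.set_printoptions(precision=2,suppress=True)
def seats(n,d,ctr):
    C=cloud(n,d); out=[]
    m=(C[...,2]>38)&(C[...,2]<54)
    for c in ctr:
        mm=m&(np.hypot(C[...,0]-c[0],C[...,1]-c[1])<33)
        v,u=np.nonzero(mm); P=np.array([plane(n,a,b,45)[:2] for a,b in zip(u,v)],np.float32)
        P=P[np.hypot(*(P-c).T)<30]
        h=cv2.convexHull(P); M=cv2.moments(h); out.append((M['m10']/M['m00'],M['m01']/M['m00'],M['m00']))
    return np.array(out)
if __name__=='__main__':
    ctr=np.array([[547,99],[539,161],[532,224.5],[524,288.]])
    s=np.array([-96,-32,32,96.])
    for n in('top','scene'):
        d=np.load(n+'0.npz')['d']; q=seats(n,d,ctr); print(n,q)
        l=np.polyfit(s,q[:,0],1),np.polyfit(s,q[:,1],1); print('origin',l[0][1],l[1][1],'yaw',np.arctan2(-l[0][0],l[1][0]),'scale',np.hypot(l[0][0],l[1][0]))
        print('loupe tops\n',discs(n,d,23 if n=='scene' else 18,40,29,20,60,(380,620,-400,-60)))
        C=cloud(n,d)
        o=np.array([l[0][1],l[1][1]]);a=np.arctan2(-l[0][0],l[1][0]);R=np.array([[np.cos(a),-np.sin(a)],[np.sin(a),np.cos(a)]])
        L=(C[...,:2]-o)@R; z=C[...,2]
        for nm,(x0,x1,y0,y1,z0,z1) in dict(bar=(-55,-28,-100,100,66,95),wire=(-15,15,-100,100,66,95),knob=(-50,-20,-155,-125,113,130),hookarm=(-65,-50,-155,-125,84,100),brk=(40,70,115,145,80,100),brk2=(40,70,-145,-115,80,100)).items():
            m=(L[...,0]>x0)&(L[...,0]<x1)&(L[...,1]>y0)&(L[...,1]<y1)&(z>z0)&(z<z1)
            print(nm,m.sum(),np.median(L[m],0),np.median(z[m]), np.polyfit(L[m][:,1],L[m][:,0],1) if nm in('bar','wire') else '')
E
python3 fit.py
```

```text
top [[ 542.39   97.89 1710.68]
 [ 534.11  161.36 1878.44]
 [ 527.32  224.22 1811.21]
 [ 519.55  288.39 1817.64]]
origin 530.8400676887034 192.96380884112818 yaw 0.11813909700498017 scale 0.9981239616371557
loupe tops
 [[ 437.7  -289.42  437.66 -289.06   37.28  949.75]
 [ 474.71 -229.79  474.75 -228.85   37.05  922.44]
 [ 480.29 -152.41  480.28 -152.43   37.27  950.98]]
bar 169 [-40.42  -0.68] 82.74956741044399 [  0.01 -40.34]
wire 110 [-0.53  2.37] 82.22264661714746 [ 0.   -0.29]
knob 8 [ -35.06 -138.68] 124.01778106978642 
hookarm 13 [ -57.91 -139.76] 92.23836486922895 
brk 34 [ 53.27 127.29] 84.93168925967056 
brk2 30 [  52.21 -128.12] 86.27247709229054 
scene [[ 540.45   97.81 1495.9 ]
 [ 537.42  161.55 2015.2 ]
 [ 527.96  222.99 1927.61]
 [ 519.58  284.47 1700.18]]
origin 531.351080893089 191.70475293108748 yaw 0.1154626899165789 scale 0.9774919171681368
loupe tops
 [[ 436.73 -291.21  436.21 -290.74   39.03 1034.91]
 [ 473.19 -230.39  472.59 -230.38   39.31  971.74]
 [ 477.37 -155.27  477.71 -156.38   39.81 1010.85]]
bar 161 [-40.7   -5.47] 80.77285611078652 [  0.   -40.48]
wire 100 [ 0.43 -3.94] 79.52963555858062 [0.   0.74]
knob 11 [ -34.19 -139.77] 117.93072666795167 
hookarm 9 [ -53.54 -140.49] 90.64760755456675 
brk 20 [ 51.26 127.39] 85.2581421304528 
brk2 26 [  53.63 -130.52] 83.45178850028574
```

```bash
python3 - <<'E'
from h import *
np.set_printoptions(precision=0,suppress=True)
for n in('top','scene'):
    d=np.load(n+'0.npz')['d'];C=cloud(n,d)
    for y0 in range(-350,450,50):
        m=(d>0)&(C[...,2]>60)&(C[...,2]<600)&(C[...,0]>350)&(C[...,0]<1000)&(C[...,1]>=y0)&(C[...,1]<y0+50)
        P=C[m]; 
        if len(P)>5:
            print(n,y0,[(int(a),int(np.percentile(P[(P[:,0]>=a)&(P[:,0]<a+50)][:,2],97))) for a in range(350,900,50) if ((P[:,0]>=a)&(P[:,0]<a+50)).sum()>4])
E
```

```text
top -350 [(600, 199), (650, 337), (700, 337), (750, 341), (800, 290)]
top -300 [(600, 255), (650, 377), (700, 339), (750, 296), (800, 316), (850, 166)]
top -250 [(600, 97), (650, 194), (700, 407), (750, 396), (850, 184)]
top -200 [(800, 217), (850, 351)]
top -150 [(800, 344), (850, 349)]
top -100 [(800, 344), (850, 348)]
top -50 [(750, 168), (800, 341)]
top 0 [(450, 97), (500, 123), (750, 332), (800, 338)]
top 50 [(450, 93), (500, 123), (550, 90), (600, 92), (750, 333), (800, 335)]
top 100 [(450, 87), (500, 88), (700, 92), (750, 330)]
top 150 [(450, 87), (500, 85), (700, 316), (750, 328)]
top 200 [(450, 86), (500, 87), (700, 323), (750, 325)]
top 250 [(450, 88), (500, 87)]
top 300 [(450, 87), (500, 86), (550, 92)]
top 400 [(800, 84), (850, 87)]
scene -350 [(600, 194), (650, 333), (700, 279), (750, 291), (800, 279)]
scene -300 [(600, 244), (650, 367), (700, 343)]
scene -250 [(600, 90), (650, 195), (700, 404), (750, 393), (850, 190)]
scene -200 [(800, 252), (850, 345)]
scene -150 [(800, 338), (850, 346)]
scene -100 [(800, 338)]
scene -50 [(750, 166), (800, 337)]
scene 0 [(450, 95), (500, 119), (750, 325), (800, 335)]
scene 50 [(450, 91), (500, 102), (550, 87), (600, 89), (750, 327), (800, 333)]
scene 100 [(450, 83), (500, 83), (700, 121), (750, 325)]
scene 150 [(450, 84), (500, 82), (700, 309), (750, 323)]
scene 200 [(450, 84), (500, 82), (700, 318), (750, 322)]
scene 250 [(450, 84), (500, 82)]
scene 300 [(500, 82), (550, 88)]
scene 400 [(850, 85)]
```

{"op": "step_arm", "data": {"increments": [[[0.0155,0.037,0,0.12,0.0854],[0.031,0.074,0,0.24,0.0854],[0.0465,0.111,0,0.36,0.0854],[0.062,0.148,0,0.48,0.0854],[0.0775,0.185,0,0.6,0.0854],[0.093,0.222,0,0.72,0.06],[0.1085,0.259,0,0.84,0.04],[0.124,0.296,0,0.96,0.04]]]}}

```text
time_s: 0.77
position: [390.6, -239.0, 230.3]
tcp_rot: [[0.99, -0.002, 0.144], [-0.144, 0.0, 0.99], [-0.002, -1.0, 0.0]]
ft_force: [0.3, 0.5, 0.0]
gripper_width: 51.3
```

{"op": "step_arm", "data": {"increments": [[[0.0155,0.036,-0.005,0.05,0.035],[0.031,0.072,-0.01,0.1,0.035],[0.0465,0.108,-0.02,0.15,0.035],[0.062,0.144,-0.03,0.2,0.035],[0.0775,0.18,-0.04,0.262,0.035],[0.093,0.216,-0.05,0.262,0.035],[0.1085,0.252,-0.06,0.262,0.035],[0.123,0.2885,-0.07,0.262,0.035]]]}}

```text
time_s: 1.43
position: [513.8, 51.5, 159.6]
tcp_rot: [[0.993, -0.002, -0.117], [0.117, -0.0, 0.993], [-0.002, -1.0, -0.0]]
ft_force: [1.0, -1.6, 0.3]
gripper_width: 34.6
```

{"op": "step_arm", "data": {"increments": [[[0,0,0,0,0.035],[0,0,0,0,0.035]]]}}

```text
time_s: 1.6
position: [513.4, 53.4, 158.4]
tcp_rot: [[0.993, -0.004, -0.121], [0.121, -0.0, 0.993], [-0.004, -1.0, 0.0]]
ft_force: [-0.0, -0.7, 0.4]
gripper_width: 35.1
```

```bash
python3 - <<'E'
from h import *
for n in('top','scene'):
    im,d=camera(n); p=proj(n,[514,50,110]).astype(int); c=im[max(0,p[1]-60):p[1]+60,max(0,p[0]-70):p[0]+70]
    cv2.imwrite(f'pics/a_{n}.png',cv2.resize(c[:,:,::-1],None,fx=4,fy=4,interpolation=cv2.INTER_CUBIC)); np.savez(n+'1.npz',im=im,d=d)
print(telemetry.observe()['position'],telemetry.observe()['joint_pos'])
E
```

```text
[513.26864729  51.14537404 159.3574696 ] [ 9.96782577e-02  2.01020182e-01 -3.62707573e-01  1.01016662e+00
 -5.60726726e-04  1.55235363e+00]
```

View pics/a_scene.png

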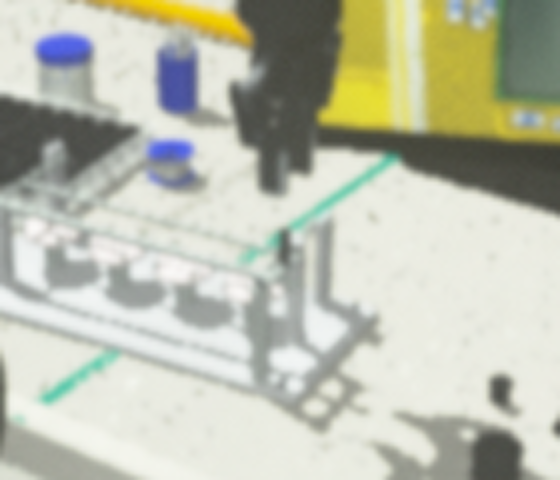

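View pics/a_top.png

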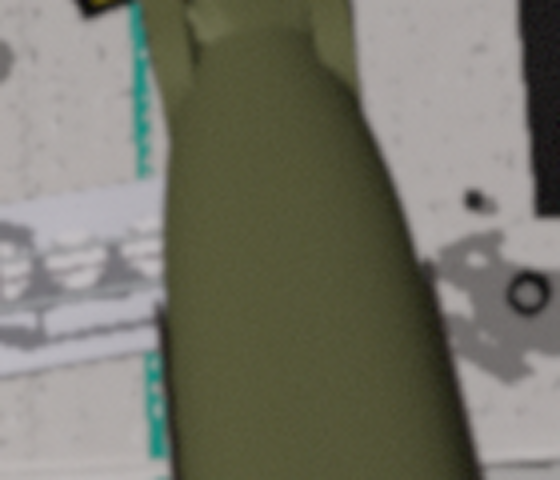

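{"op": "step_arm", "data": {"increments": [[[0.0005,-0.0015,-0.02,0,0.035],[0.0005,-0.0015,-0.04,0,0.035],[0.0005,-0.0015,-0.053,0,0.035],[0.0005,-0.0015,-0.053,0,0.035],[0.0005,-0.0015,-0.053,0,0.0],[0.0005,-0.0015,-0.053,0,0.0],[0.0005,-0.0015,-0.053,0,0.0],[0.0005,-0.0015,-0.053,0,0.0]]], "newtons": 20}}

```text
time_s: 2.37
position: [514.6, 48.9, 107.6]
tcp_rot: [[0.993, -0.001, -0.117], [0.117, -0.002, 0.993], [-0.001, -1.0, -0.002]]
ft_force: [-0.6, -3.2, 2.5]
gripper_width: 8.5
```

{"op": "step_arm", "data": {"increments": [[[0,0,0,0,0.0],[0,0,0,0,0.0],[0,0,0,0,0.0],[0,0,0,0,0.0]]]}}

```text
time_s: 2.7
position: [514.6, 48.9, 107.6]
tcp_rot: [[0.993, -0.001, -0.117], [0.117, -0.002, 0.993], [-0.001, -1.0, -0.002]]
ft_force: [-1.2, -1.3, -2.0]
gripper_width: 8.7
```

```bash
python3 - <<'E'
from h import *
im,d=camera('scene'); p=proj('scene',[514,50,110]).astype(int); c=im[max(0,p[1]-60):p[1]+60,max(0,p[0]-70):p[0]+70]
cv2.imwrite('pics/b.png',cv2.resize(c[:,:,::-1],None,fx=4,fy=4,interpolation=cv2.INTER_CUBIC))
o=telemetry.observe();print(o['position'],o['gripper_width'],o['ft_force'])
E
```

```text
[514.59598921  48.85547432 107.64382754] 8.53292307716482 [-0.35087773 -0.9872299  -0.4576323 ]
```

View pics/b.png

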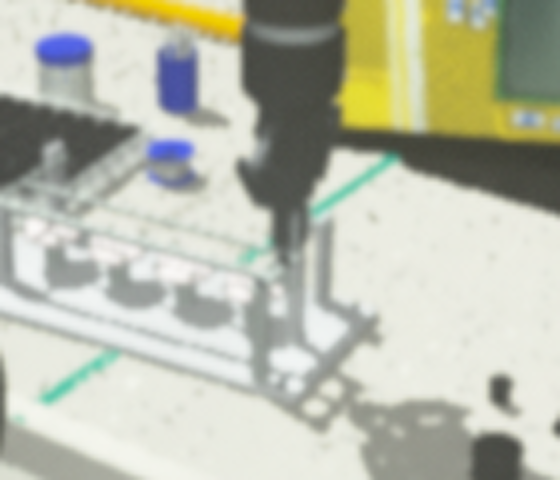

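{"op": "step_arm", "data": {"increments": [[[-0.0001,-0.0095,0,0,0.0],[-0.0025,-0.0186,0,0,0.0],[-0.0071,-0.0269,0,0,0.0],[-0.0136,-0.0338,0,0,0.0],[-0.0216,-0.0389,0,0,0.0],[-0.0306,-0.0418,0,0,0.0],[-0.0306,-0.0418,0,0,0.0]]]}}

```text
time_s: 3.33
position: [484.3, 2.8, 108.2]
tcp_rot: [[0.993, 0.001, -0.114], [0.114, -0.009, 0.993], [0.0, -1.0, -0.009]]
ft_force: [2.7, -9.9, -2.5]
gripper_width: 8.4
```

{"op": "step_arm", "data": {"increments": [[[0,0,0,0,0.03],[0,0,0,0,0.03],[0,0,0,0,0.03],[0,0,0.02,0,0.03],[0,0,0.06,0,0.03],[0,0,0.06,0,0.03]]]}}

```text
time_s: 3.83
position: [487.5, 3.0, 173.9]
tcp_rot: [[0.993, 0.009, -0.115], [0.115, -0.009, 0.993], [0.008, -1.0, -0.01]]
ft_force: [2.6, 0.2, 0.5]
gripper_width: 30.0
```

```bash
python3 - <<'E'
from h import *
np.set_printoptions(precision=1,suppress=True)
im,d=camera('scene'); p=proj('scene',[514,50,110]).astype(int); c=im[max(0,p[1]-60):p[1]+60,max(0,p[0]-70):p[0]+70]
cv2.imwrite('pics/b2.png',cv2.resize(c[:,:,::-1],None,fx=4,fy=4,interpolation=cv2.INTER_CUBIC))
C=cloud('scene',d);o=np.array([531.1,192.5]);a=.118;R=np.array([[np.cos(a),-np.sin(a)],[np.sin(a),np.cos(a)]]);L=(C[...,:2]-o)@R
m=(L[...,0]>-100)&(L[...,0]<0)&(L[...,1]>-220)&(L[...,1]<-120)&(C[...,2]>104)&(C[...,2]<124)
print(m.sum(),np.median(L[m],0),np.median(C[m],0))
o=telemetry.observe();print(o['position'],o['gripper_width'],o['ft_force'])
E
```

```text
20 [ -70.4 -178.3] [482.    7.1 114.6]
[487.1   3.  171.8] 30.43188027172546 [ 0.2  0.  -0.1]
```

View pics/b2.png

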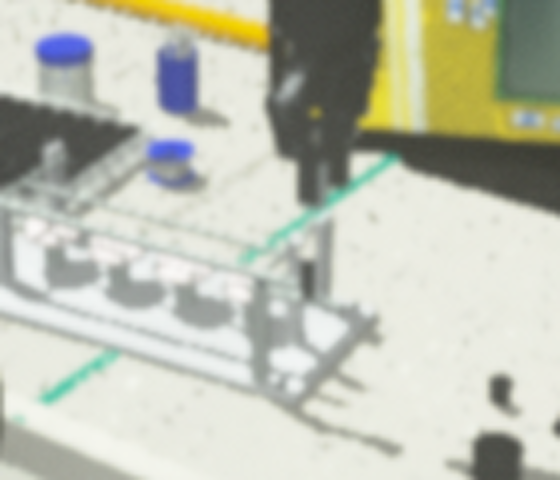

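{"op": "step_arm", "data": {"increments": [[[0.001,0.037,0,0,0.03],[0.002,0.074,-0.01,0,0.03],[0.003,0.111,-0.02,0,0.03],[0.004,0.148,-0.03,0,0.03],[0.004,0.185,-0.04,0,0.03],[0.004,0.185,-0.045,0,0.03],[0.004,0.185,-0.045,0,0.03]]]}}

```text
time_s: 4.47
position: [489.5, 189.3, 124.8]
tcp_rot: [[0.993, 0.005, -0.119], [0.119, -0.01, 0.993], [0.004, -1.0, -0.01]]
ft_force: [-0.3, -0.8, 1.1]
gripper_width: 30.1
```

{"op": "step_arm", "data": {"increments": [[[0,0,0,0,0.03],[0,0,0,0,0.03]]]}}

```text
time_s: 4.63
position: [489.0, 188.4, 124.4]
tcp_rot: [[0.993, 0.004, -0.118], [0.118, -0.01, 0.993], [0.002, -1.0, -0.011]]
ft_force: [0.2, 0.4, -0.8]
gripper_width: 29.7
```

```bash
python3 - <<'E'
from h import *
im,d=camera('scene'); p=proj('scene',[491,188,80]).astype(int); print(p); c=im[max(0,p[1]-60):p[1]+60,max(0,p[0]-70):p[0]+70]
cv2.imwrite('pics/b3.png',cv2.resize(c[:,:,::-1],None,fx=4,fy=4,interpolation=cv2.INTER_CUBIC))
o=telemetry.observe();print(o['position'],o['gripper_width'],o['ft_force'],o['tcp_rot'])
E
```

```text
[207 180]
[489.3825926  188.24177614 124.79947341] 30.04953634235389 [ 0.61127108 -1.02750849  1.18959622] [[ 0.99307856  0.00455748 -0.11736353]
 [ 0.11740476 -0.01018365  0.99303193]
 [ 0.00333053 -0.99993776 -0.01064823]]
```

View pics/b3.png

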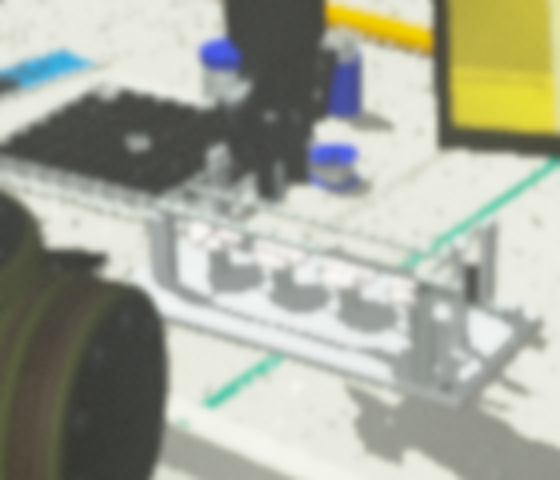

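{"op": "step_arm", "data": {"increments": [[[0.002,0,-0.02,0,0.03],[0.002,0,-0.04,0,0.03],[0.002,0,-0.056,0,0.03],[0.002,0,-0.056,0,0.03],[0.002,0,-0.056,0,0.0],[0.002,0,-0.056,0,0.0],[0.002,0,-0.056,0,0.0],[0.002,0,-0.056,0,0.0]]], "newtons": 25}}

```text
time_s: 5.35
position: [492.5, 187.8, 70.0]
tcp_rot: [[0.993, 0.007, -0.117], [0.117, -0.011, 0.993], [0.006, -1.0, -0.012]]
ft_force: [1.6, -3.1, 1.2]
gripper_width: 7.8
```

{"op": "step_arm", "data": {"increments": [[[0,0,0,0,0.0],[0,0,0,0,0.0]]]}}

```text
time_s: 5.52
position: [492.6, 187.7, 70.5]
tcp_rot: [[0.993, 0.007, -0.116], [0.117, -0.011, 0.993], [0.006, -1.0, -0.011]]
ft_force: [-0.3, -1.8, 0.7]
gripper_width: 7.9
```

{"op": "step_arm", "data": {"increments": [[[0.0019,0.0002,0.0189,0,0.0],[0.0074,0.0009,0.037,0,0.0],[0.0165,0.002,0.0536,0,0.0],[0.0286,0.0034,0.0681,0,0.0],[0.0434,0.0052,0.0799,0,0.0],[0.0602,0.0072,0.0885,0,0.0],[0.0783,0.0093,0.0936,0,0.0],[0.0971,0.0115,0.095,0,0.0]]]}}

```text
time_s: 6.18
position: [589.9, 199.3, 167.6]
tcp_rot: [[0.993, 0.008, -0.117], [0.117, -0.011, 0.993], [0.006, -1.0, -0.011]]
ft_force: [-3.1, -1.9, -0.5]
gripper_width: 7.4
```

{"op": "step_arm", "data": {"increments": [[[0,0,0,0,0.0],[0.014,0.0017,-0.0015,0,0.0],[0.0277,0.0033,-0.0051,0,0.0],[0.0322,0.0038,-0.0067,0,0.0],[0.0322,0.0038,-0.0067,0,0.0]]]}}

```text
time_s: 6.6
position: [622.7, 203.3, 160.8]
tcp_rot: [[0.993, 0.009, -0.117], [0.117, -0.01, 0.993], [0.007, -1.0, -0.011]]
ft_force: [1.1, -0.7, 1.7]
gripper_width: 7.7
```

```bash
python3 - <<'E'
from h import *
im,d=camera('scene'); p=proj('scene',[491,188,80]).astype(int); print(p); c=im[max(0,p[1]-75):p[1]+60,max(0,p[0]-70):p[0]+70]
cv2.imwrite('pics/b4.png',cv2.resize(c[:,:,::-1],None,fx=4,fy=4,interpolation=cv2.INTER_CUBIC))
o=telemetry.observe();print(o['position'],o['gripper_width'],o['ft_force'])
E
```

```text
[207 180]
[622.32950799 203.20315068 160.96048932] 7.746570179592014 [ 2.89219247 -1.76945814  1.77155088]
```

View pics/b4.png

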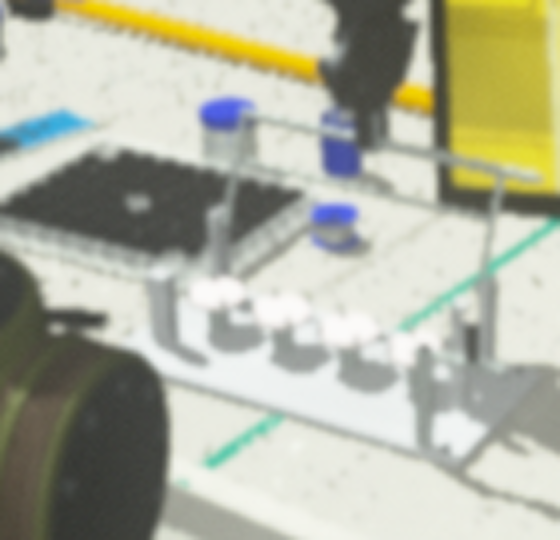

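{"op": "step_arm", "data": {"increments": [[[0,0,0,0,0.03],[0,0,0,0,0.03],[0,0,0,0,0.03],[0,0,0.03,0,0.03],[0,0,0.06,0,0.03],[-0.01,-0.03,0.065,0,0.05],[-0.02,-0.06,0.065,0,0.055],[-0.03,-0.09,0.065,0,0.055]]]}}

```text
time_s: 7.32
position: [592.0, 113.1, 227.0]
tcp_rot: [[0.993, 0.01, -0.118], [0.119, -0.01, 0.993], [0.009, -1.0, -0.011]]
ft_force: [0.3, 0.2, -0.3]
gripper_width: 55.3
```

{"op": "step_arm", "data": {"increments": [[[-0.02,-0.033,-0.005,0,0.055],[-0.04,-0.066,-0.01,0,0.055],[-0.06,-0.099,-0.02,0,0.055],[-0.08,-0.132,-0.03,0,0.055],[-0.1,-0.165,-0.04,0,0.055],[-0.1,-0.18,-0.05,0,0.055]]]}}

```text
time_s: 7.82
position: [487.8, -69.3, 176.6]
tcp_rot: [[0.993, 0.008, -0.116], [0.116, -0.011, 0.993], [0.007, -1.0, -0.011]]
ft_force: [0.0, 0.1, -0.3]
gripper_width: 54.9
```

```bash
cat > lp.py <<'E'
from h import *
import sys
np.set_printoptions(precision=1,suppress=True)
o=telemetry.observe();print(o['position'],o['gripper_width'],o['ft_force'])
for n in('scene','top'):
    im,d=snap(n,sys.argv[1]+n+'.png'); np.savez(sys.argv[1]+n+'.npz',im=im,d=d)
    print(n,discs(n,d,23 if n=='scene' else 18,40,29,20,60,(380,620,-400,-40)))
E
python3 lp.py e1
```

```text
[487.8 -69.3 176.6] 54.932081946402384 [ 0.   0.1 -0.3]
scene [[ 435.8 -291.8  435.7 -291.5   39.9 1072.5]
 [ 472.1 -230.5  471.8 -230.9   41.2 1040.2]
 [ 477.5 -155.4  478.  -156.2   39.1 1030.6]]
top [[ 437.7 -289.5  437.7 -289.4   37.6  955.5]
 [ 475.3 -234.2  475.1 -230.8   35.6  644.2]]
```

View pics/e1scene.png

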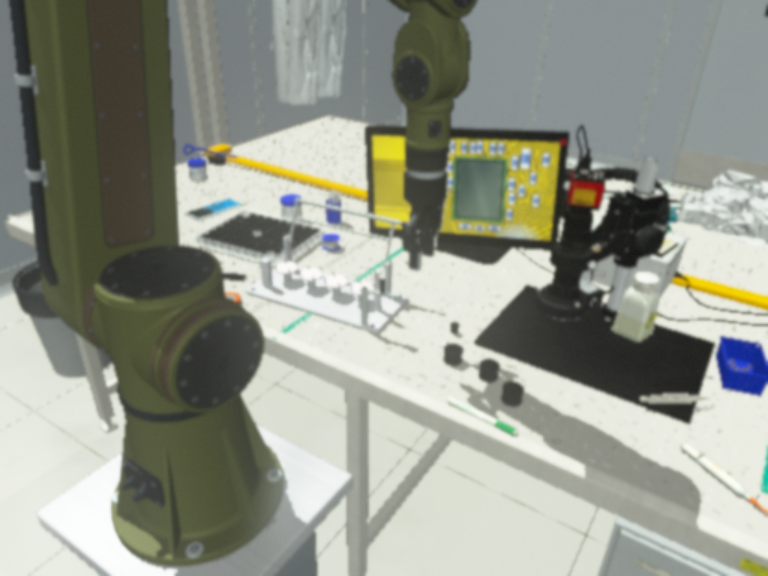

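{"op": "step_arm", "data": {"increments": [[[-0.002,-0.03,-0.03,0,0.055],[-0.004,-0.06,-0.06,0,0.055],[-0.007,-0.0835,-0.09,0,0.055],[-0.007,-0.0835,-0.11,0,0.055],[-0.007,-0.0835,-0.116,0,0.055],[-0.007,-0.0835,-0.116,0,0.055],[-0.007,-0.0835,-0.116,0,0.055]]]}}

```text
time_s: 8.5
position: [483.8, -151.2, 60.7]
tcp_rot: [[0.993, 0.009, -0.116], [0.116, -0.009, 0.993], [0.008, -1.0, -0.01]]
ft_force: [0.6, 0.3, 0.9]
gripper_width: 54.8
```

```bash
python3 - <<'E'
from h import *
im,d=camera('scene'); p=proj('scene',[480,-153,29]).astype(int); c=im[max(0,p[1]-60):p[1]+40,max(0,p[0]-70):p[0]+70]
cv2.imwrite('pics/b5.png',cv2.resize(c[:,:,::-1],None,fx=4,fy=4,interpolation=cv2.INTER_CUBIC))
o=telemetry.observe();print(o['position'],o['gripper_width'],o['ft_force'])
E
```

```text
[ 484.42397764 -151.42658515   61.3575523 ] 55.366365331543925 [ 0.36422052 -0.08540853  0.68623238]
```

View pics/b5.png

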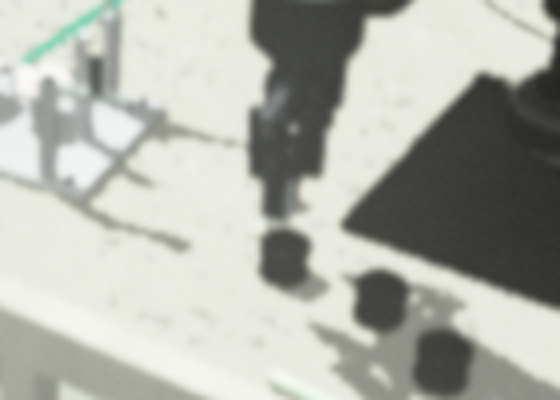

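{"op": "step_arm", "data": {"increments": [[[-0.0035,-0.0012,-0.01,0,0.055],[-0.0035,-0.0012,-0.025,0,0.055],[-0.0035,-0.0012,-0.04,0,0.055],[-0.0035,-0.0012,-0.05,0,0.055],[-0.0035,-0.0012,-0.05,0,0.055]]]}}

```text
time_s: 8.97
position: [479.9, -151.8, 10.1]
tcp_rot: [[0.993, 0.008, -0.117], [0.117, -0.009, 0.993], [0.007, -1.0, -0.01]]
ft_force: [-0.9, 0.3, 0.3]
gripper_width: 55.3
```

{"op": "step_arm", "data": {"increments": [[[0,0,0,0,0.055],[0,0,0,0,0.055]]]}}

```text
time_s: 9.13
position: [480.3, -151.7, 10.6]
tcp_rot: [[0.993, 0.009, -0.118], [0.118, -0.009, 0.993], [0.008, -1.0, -0.01]]
ft_force: [0.4, 0.4, -0.6]
gripper_width: 54.8
```

{"op": "step_arm", "data": {"increments": [[[0,-0.001,0.0005,0,0.055],[0,-0.001,0.0005,0,0.03],[0,-0.001,0.0005,0,0.03],[0,-0.001,0.0005,0,0.03],[0,-0.001,0.0005,0,0.03],[0,-0.001,0.0005,0,0.03],[0,-0.001,0.0005,0,0.03]]], "newtons": 30}}

```text
time_s: 9.72
position: [481.1, -153.0, 12.1]
tcp_rot: [[0.993, 0.011, -0.118], [0.118, -0.01, 0.993], [0.009, -1.0, -0.011]]
ft_force: [-0.5, 1.0, 5.5]
gripper_width: 35.3
```

{"op": "step_arm", "data": {"increments": [[[0,0,0,0,0.03],[0,0,0,0,0.03]]]}}

```text
time_s: 9.88
position: [481.5, -153.2, 12.6]
tcp_rot: [[0.993, 0.012, -0.117], [0.118, -0.01, 0.993], [0.01, -1.0, -0.011]]
ft_force: [0.8, -0.0, -1.0]
gripper_width: 35.7
```

```bash
python3 - <<'E'
from h import *
np.set_printoptions(precision=1,suppress=True)
for i in range(3):
    im,d=camera('scene'); o=telemetry.observe();print(o['position'],o['gripper_width'],o['ft_force'])
im,d=camera('scene');C=cloud('scene',d)
m=(np.hypot(C[...,0]-480,C[...,1]+153)<40)&(C[...,2]>3)&(C[...,2]<26)
P=C[m];print(len(P),np.percentile(P,[3,50,97],axis=0)); c=im[150:290,270:400]
cv2.imwrite('pics/b6.png',cv2.resize(c[:,:,::-1],None,fx=4,fy=4,interpolation=cv2.INTER_CUBIC))
E
```

```text
[ 481.3 -153.1   12.4] 35.26500635443129 [-0.4 -0.1 -2. ]
[ 481.1 -153.1   12.2] 35.90018322808487 [ 0.4  0.3 -1.5]
[ 481.1 -153.1   12.2] 35.63250341895711 [ 0.2 -0.9  1.9]
77 [[ 450.6 -171.     3.2]
 [ 473.6 -165.    17.8]
 [ 503.5 -147.9   25.7]]
```

View pics/b6.png

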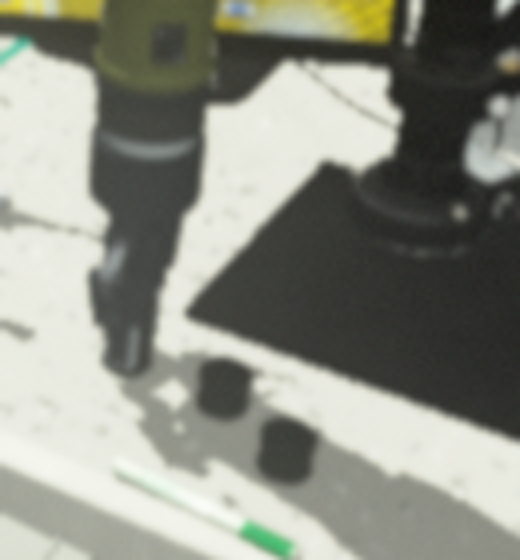

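{"op": "step_arm", "data": {"increments": [[[0,0,0.02,0,0.03],[0,0,0.05,0,0.03],[0,0,0.085,0,0.03],[0.002,0.015,0.12,0,0.03],[0.006,0.045,0.145,0,0.03],[0.01,0.08,0.155,0,0.03],[0.015,0.115,0.155,0,0.03],[0.019,0.15,0.155,0,0.03]]]}}

```text
time_s: 10.75
position: [501.0, -1.8, 168.5]
tcp_rot: [[0.993, 0.013, -0.117], [0.117, -0.01, 0.993], [0.012, -1.0, -0.011]]
ft_force: [1.0, 0.1, -0.7]
gripper_width: 35.8
```

{"op": "step_arm", "data": {"increments": [[[0.004,0.035,0,0,0.03],[0.008,0.07,0,0,0.03],[0.013,0.105,0,0,0.03],[0.017,0.14,0,0,0.03],[0.021,0.17,0,0,0.03],[0.025,0.2,-0.02,0,0.03],[0.028,0.227,-0.04,0,0.03],[0.028,0.227,-0.05,0,0.03]]]}}

```text
time_s: 11.42
position: [528.6, 229.5, 116.2]
tcp_rot: [[0.993, 0.012, -0.121], [0.121, -0.008, 0.993], [0.011, -1.0, -0.009]]
ft_force: [-0.0, -1.0, -0.3]
gripper_width: 36.1
```

```bash
python3 - <<'E'
from h import *
np.set_printoptions(precision=1,suppress=True)
for i in range(3):
    im,d=camera('scene'); o=telemetry.observe();print(o['position'],o['gripper_width'],o['ft_force'])
cv2.imwrite('pics/b7.png',cv2.resize(im[100:250,120:290][:,:,::-1],None,fx=4,fy=4,interpolation=cv2.INTER_CUBIC))
print(o['tcp_rot'])
E
```

```text
[527.  226.7 114.6] 35.61219755463804 [-0.8 -0.3 -2.5]
[526.9 225.2 115.9] 35.83209997453926 [-1.8 -0.6 -0.7]
[527.7 224.6 117.3] 35.542252931258396 [-0.3 -0.7 -0.3]
[[ 1.   0.  -0.1]
 [ 0.1 -0.   1. ]
 [ 0.  -1.  -0. ]]
```

View pics/b7.png

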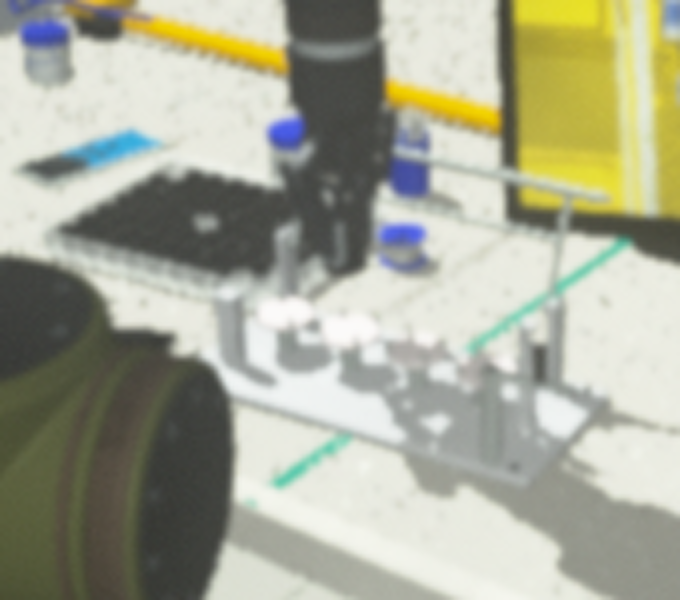

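{"op": "step_arm", "data": {"increments": [[[0.0005,-0.0005,-0.012,0,0.03],[0.0005,-0.0005,-0.024,0,0.03],[0.0005,-0.0005,-0.036,0,0.03],[0.0005,-0.0005,-0.042,0,0.03],[0.0005,-0.0005,-0.042,0,0.03],[0.0005,-0.0005,-0.042,0,0.03],[0.0005,-0.0005,-0.042,0,0.03]]]}}

```text
time_s: 12.15
position: [528.9, 223.9, 76.1]
tcp_rot: [[0.993, 0.012, -0.117], [0.117, -0.011, 0.993], [0.01, -1.0, -0.012]]
ft_force: [-0.4, 0.7, -0.4]
gripper_width: 35.2
```

```bash
python3 - <<'E'
from h import *
np.set_printoptions(precision=2,suppress=True)
for i in range(3):
    im,d=camera('scene'); o=telemetry.observe();print(o['position'],o['gripper_width'],o['ft_force'])
cv2.imwrite('pics/b8.png',cv2.resize(im[130:230,140:270][:,:,::-1],None,fx=6,fy=6,interpolation=cv2.INTER_CUBIC))
E
```

```text
[528.93 224.04  76.21] 35.65738893377281 [-0.4  -0.68 -1.24]
[528.9  224.2   76.17] 35.773931286648164 [-0.77 -0.56 -0.7 ]
[528.83 224.23  76.09] 35.93650740155804 [ 0.79 -0.68 -0.73]
```

View pics/b8.png

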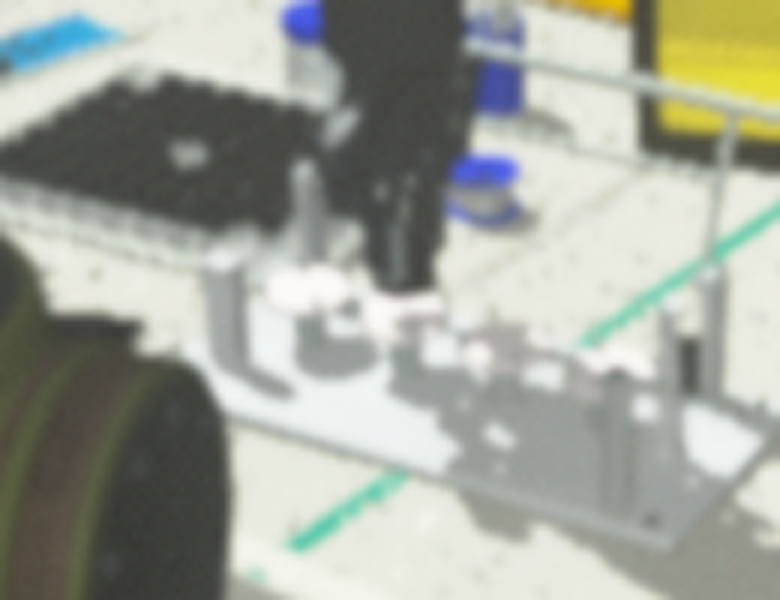

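{"op": "step_arm", "data": {"increments": [[[-0.0006,0,-0.007,0,0.03],[-0.0006,0,-0.012,0,0.03],[-0.0006,0,-0.016,0,0.03],[-0.0006,0,-0.0185,0,0.03],[-0.0006,0,-0.0185,0,0.03],[-0.0006,0,-0.0185,0,0.03]]]}}

```text
time_s: 12.8
position: [528.0, 224.2, 57.2]
tcp_rot: [[0.993, 0.011, -0.117], [0.117, -0.011, 0.993], [0.01, -1.0, -0.012]]
ft_force: [-0.0, -0.1, -0.5]
gripper_width: 35.8
```

```bash
python3 - <<'E'
from h import *
np.set_printoptions(precision=2,suppress=True)
for i in range(3):
    im,d=camera('scene'); o=telemetry.observe();print(o['position'],o['gripper_width'],o['ft_force'])
cv2.imwrite('pics/b9.png',cv2.resize(im[130:230,140:270][:,:,::-1],None,fx=6,fy=6,interpolation=cv2.INTER_CUBIC))
E
```

```text
[528.1  224.26  57.29] 35.66351212361965 [-0.34  1.05  0.17]
[528.11 224.25  57.31] 35.77852013460707 [-0.17  0.42 -0.35]
[528.12 224.24  57.34] 35.76536834831829 [ 0.14 -0.54 -0.53]
```

View pics/b9.png

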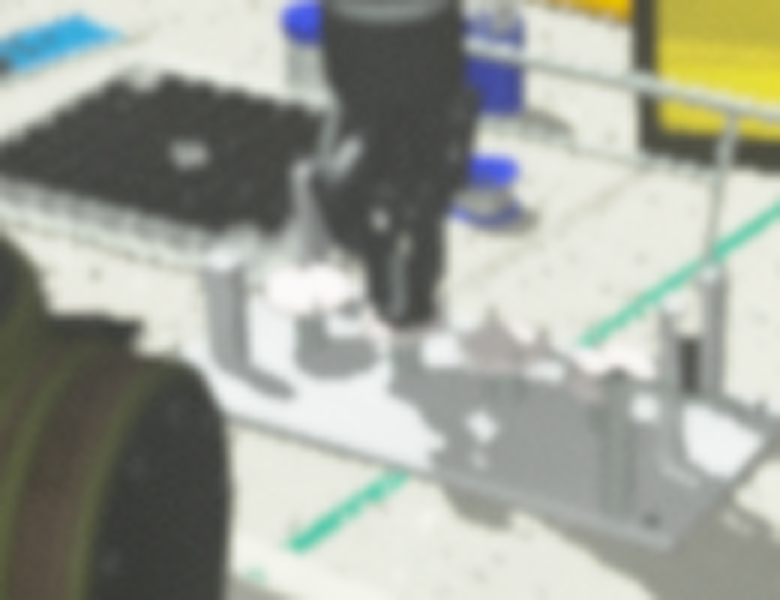

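{"op": "step_arm", "data": {"increments": [[[0,0,-0.0007,0,0.03],[0,0,-0.0007,0,0.042],[0,0,-0.0007,0,0.05],[0,0,-0.0007,0,0.053],[0,0,0.01,0,0.053],[0,0,0.04,0,0.055],[0,0,0.08,0,0.055],[0,0,0.11,0,0.055]]]}}

```text
time_s: 13.62
position: [528.2, 224.3, 170.3]
tcp_rot: [[0.993, 0.012, -0.117], [0.117, -0.011, 0.993], [0.011, -1.0, -0.012]]
ft_force: [1.4, 0.9, 0.8]
gripper_width: 55.4
```

{"op": "step_arm", "data": {"increments": [[[-0.007,-0.038,0,0,0.055],[-0.014,-0.076,0,0,0.055],[-0.021,-0.114,0,0,0.055],[-0.028,-0.152,0,0,0.055],[-0.035,-0.19,0,0,0.055],[-0.042,-0.228,0,0,0.055],[-0.049,-0.266,0,0,0.055],[-0.05,-0.295,-0.02,0,0.055]]]}}

```text
time_s: 14.28
position: [479.6, -73.5, 154.1]
tcp_rot: [[0.993, 0.019, -0.116], [0.116, -0.012, 0.993], [0.017, -1.0, -0.014]]
ft_force: [1.2, -0.6, -0.8]
gripper_width: 55.0
```

```bash
python3 lp.py e2; python3 - <<'E'
from h import *
im=np.load('e2scene.npz')['im'];cv2.imwrite('pics/e2c.png',cv2.resize(im[130:280,160:370][:,:,::-1],None,fx=3.7,fy=3.7,interpolation=cv2.INTER_CUBIC))
for n in('scene','top'):
    d=np.load(f'e2{n}.npz')['d'];print(n,discs(n,d,66,82,74,20,60,(450,620,60,330)))
E
```

```text
[479.6 -73.5 154.1] 55.0025359321071 [ 1.2 -0.6 -0.8]
scene [[ 436.1 -291.6  435.3 -290.8   40.8 1083.6]
 [ 473.3 -230.5  472.6 -230.4   39.3  977.7]]
top [[ 437.7 -289.5  437.7 -289.4   37.6  955.5]
 [ 475.3 -234.2  475.1 -230.8   35.6  644.2]]
scene [[598.69626466  70.52309092 598.15911865  72.22742462  28.10118103
  258.11918971]
 [522.10302952 217.57599065 523.03295898 217.0201416   42.26581573
  994.25805756]
 [473.62160629 303.24090056 474.05862427 303.19857788  32.18546677
  445.97505898]
 [571.93050904 325.74118094 571.19677734 325.99551392  24.85280228
  241.02702151]]
top [[475.24130505 309.37326728 475.34439087 308.8487854   20.97618675
  256.88110316]
 [525.50713713 222.69446644 525.95306396 222.80537415  37.25842667
  933.79962015]]
```

View pics/e2c.png

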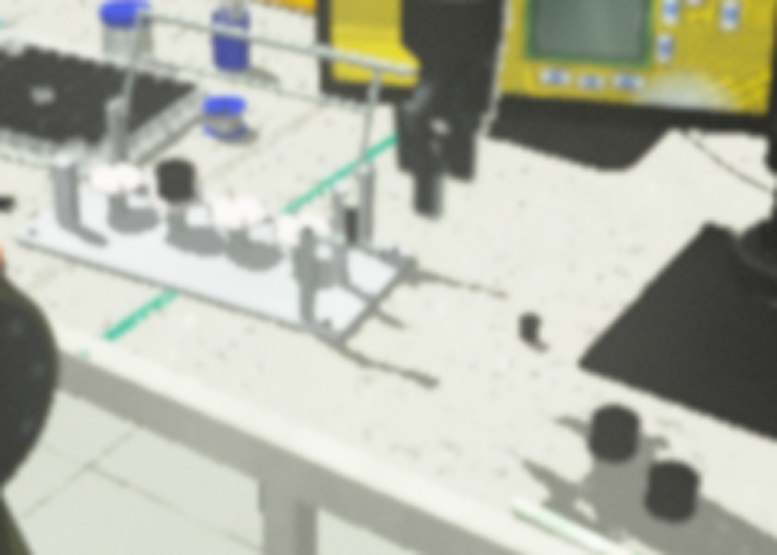

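```bash
python3 - <<'E'
from h import *
np.set_printoptions(precision=2,suppress=True)
for n in('scene','top'):
    d=np.load(f'e2{n}.npz')['d'];C=cloud(n,d)
    for c in((526.5,223.5),(437.7,-289.5),(475.5,-230),(519,288)):
        m=(np.hypot(C[...,0]-c[0],C[...,1]-c[1])<13)&(C[...,2]>20); print(n,c,m.sum(),np.median(C[m][:,2]),C[m][:,2].std())
    for lo,hi,zp,roi in((70,82,74,(450,620,150,260)),(25,40,29,(380,620,-400,-100)),(40,52,45,(490,545,250,330))):
        print(lo,discs(n,d,lo,hi,zp,20,60,roi))
for p in range(2): pass
E
```

```text
scene (526.5, 223.5) 29 49.226666233000905 18.1266580611515
scene (437.7, -289.5) 6 25.61695639936819 1.7439412906261034
scene (475.5, -230) 3 25.847463414791044 1.446687278904502
scene (519, 288) 32 42.04356948712771 9.561953579265749
70 []
25 [[ 431.76 -304.44  432.38 -304.2    21.34   93.71]
 [ 432.9  -278.95  433.64 -281.85   24.22  112.56]
 [ 464.71 -221.44  465.31 -222.04   22.91  153.2 ]]
40 []
top (526.5, 223.5) 40 46.52564972557323 7.600785411476079
top (437.7, -289.5) 4 21.85394093861443 1.2320955276668906
top (475.5, -230) 3 24.35072335767801 1.5893153892095957
top (519, 288) 48 44.82561226385978 3.131369064719007
70 []
25 []
40 [[ 519.44  287.65  519.26  288.1    49.4  1732.4 ]]
```

```bash
cat > ring.py <<'E'
from h import *
np.set_printoptions(precision=2,suppress=True)
def ring(n,d,c,base):
    C=cloud(n,d); m=(np.hypot(C[...,0]-c[0],C[...,1]-c[1])<26)&(C[...,2]>base+12)&(C[...,2]<base+45)
    z=C[m][:,2]; top=np.percentile(z,75) if len(z) else 0
    v,u=np.nonzero(m&(C[...,2]>top-5)); P=np.array([plane(n,a,b,base+29)[:2] for a,b in zip(u,v)],np.float32)
    if len(P)<5: return None
    h=cv2.convexHull(P); M=cv2.moments(h); return len(z),np.percentile(z,[10,50,75,90]),(M['m10']/M['m00'],M['m01']/M['m00']),M['m00']
if __name__=='__main__':
    import sys
    f=sys.argv[1]
    for n in('scene','top'):
        d=np.load(f'{f}{n}.npz')['d']
        for a in sys.argv[2:]:
            x,y,b=map(float,a.split(',')); print(n,a,ring(n,d,(x,y),b))
E
python3 ring.py e2 526.5,223.5,45 437.7,-289.5,0 475.5,-230,0; python3 ring.py scene0 480,-153,0 2>/dev/null; cp scene0.npz e0scene.npz; cp top0.npz e0top.npz; python3 ring.py e0 480,-153,0 437.7,-289.5,0 475.5,-230,0
```

```text
scene 526.5,223.5,45 (82, array([60.39, 68.04, 70.87, 72.39]), (520.8028908270559, 216.7785358402191), 1156.363755225204)
scene 437.7,-289.5,0 (148, array([13.92, 23.01, 26.18, 28.1 ]), (434.9701095709179, -292.05310117321727), 1155.9707913193852)
scene 475.5,-230,0 (132, array([13.94, 22.42, 26.3 , 27.65]), (471.5411030980188, -231.5239871510796), 1138.020806037588)
top 526.5,223.5,45 (69, array([60.66, 70.64, 73.84, 75.09]), (526.2305415179627, 222.7457396505819), 950.5847158969846)
top 437.7,-289.5,0 (68, array([14.54, 25.23, 28.69, 31.19]), (437.86656943481864, -289.67014299971856), 944.1014308896847)
top 475.5,-230,0 (52, array([13.15, 25.69, 29.11, 30.61]), (475.3030759396469, -232.22495660976026), 737.0514839703683)
scene 480,-153,0 (118, array([14.32, 22.6 , 25.84, 27.08]), (476.513576868602, -155.55160434297346), 1093.9222528408282)
scene 437.7,-289.5,0 (148, array([14.41, 22.66, 26.67, 28.09]), (435.5266863169851, -291.8182889494582), 1122.3654372645542)
scene 475.5,-230,0 (127, array([14.09, 22.74, 26.21, 27.3 ]), (471.2087066131583, -231.89317319921346), 1160.2385519850068)
top 480,-153,0 (64, array([17.7 , 26.16, 29.04, 31.22]), (480.2497994863508, -152.30926939584566), 933.5616661745589)
top 437.7,-289.5,0 (62, array([19.82, 26.65, 29.16, 31.19]), (437.89243750086246, -289.7661718221772), 938.3936038035899)
top 475.5,-230,0 (63, array([16.56, 25.88, 28.84, 32.18]), (475.18984513079806, -229.52752098714714), 916.8237075814977)
```

{"op": "step_arm", "data": {"increments": [[[-0.001,-0.03,-0.015,0,0.055],[-0.001,-0.06,-0.03,0,0.055],[-0.002,-0.09,-0.045,0,0.055],[-0.003,-0.12,-0.06,0,0.055],[-0.0035,-0.145,-0.08,0,0.055],[-0.0035,-0.1567,-0.094,0,0.055],[-0.0035,-0.1567,-0.094,0,0.055],[-0.0035,-0.1567,-0.094,0,0.055]]]}}

```text
time_s: 15.05
position: [472.7, -230.6, 55.2]
tcp_rot: [[0.994, 0.009, -0.111], [0.111, -0.011, 0.994], [0.008, -1.0, -0.012]]
ft_force: [-0.2, 0.6, 0.4]
gripper_width: 55.0
```

{"op": "step_arm", "data": {"increments": [[[0,0,0,0,0.055],[0,0,0,0,0.055],[0,0,0,0,0.055]]]}}

```text
time_s: 15.3
position: [473.7, -229.9, 56.3]
tcp_rot: [[0.994, 0.011, -0.112], [0.113, -0.011, 0.994], [0.009, -1.0, -0.012]]
ft_force: [-0.0, 0.5, 0.2]
gripper_width: 55.0
```

```bash
python3 lp.py e3; python3 ring.py e3 475,-230,0 438,-289.5,0; python3 - <<'E'
from h import *
im=np.load('e3scene.npz')['im'];cv2.imwrite('pics/e3c.png',cv2.resize(im[160:290,260:400][:,:,::-1],None,fx=4,fy=4,interpolation=cv2.INTER_CUBIC))
print(telemetry.observe()['position'],telemetry.observe()['tcp_rot'])
E
```

```text
[ 473.7 -229.9   56.3] 55.03960339797393 [-0.   0.5  0.2]
scene [[ 436.3 -291.9  436.5 -292.6   40.5 1068.3]
 [ 470.6 -232.2  472.3 -231.8   39.6  917.4]]
top []
scene 475,-230,0 (116, array([13.59, 21.91, 26.28, 27.67]), (470.45034237543393, -232.23865149210454), 1069.8713065048214)
scene 438,-289.5,0 (148, array([14.33, 22.96, 26.01, 27.53]), (435.02531433717894, -291.9921903464435), 1166.3278390853666)
top 475,-230,0 None
top 438,-289.5,0 None
[ 473.39292357 -230.04029821   56.02374047] [[ 0.99363624  0.01046219 -0.11214971]
 [ 0.11226501 -0.01117221  0.99361549]
 [ 0.00914243 -0.99988286 -0.01227565]]
```

View pics/e3c.png

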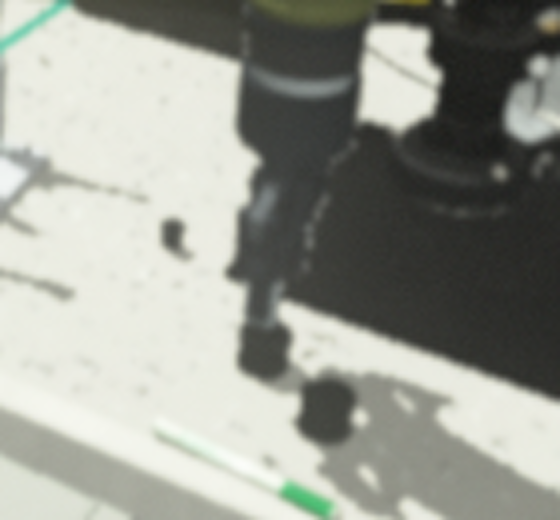

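{"op": "step_arm", "data": {"increments": [[[0.0025,-0.0003,-0.01,0.005,0.055],[0.0025,-0.0003,-0.025,0.005,0.055],[0.0025,-0.0003,-0.038,0.005,0.055],[0.0025,-0.0003,-0.0445,0.005,0.055],[0.0025,-0.0003,-0.0445,0.005,0.055],[0.0025,-0.0003,-0.0445,0.005,0.055],[0.0025,-0.0003,-0.0445,0.005,0.055]]]}}

```text
time_s: 15.98
position: [476.3, -230.5, 11.9]
tcp_rot: [[0.993, 0.011, -0.117], [0.117, -0.011, 0.993], [0.01, -1.0, -0.013]]
ft_force: [0.1, -0.8, 0.8]
gripper_width: 55.1
```

{"op": "step_arm", "data": {"increments": [[[0,0.0003,0,0,0.03],[0,0.0003,0,0,0.03],[0,0.0003,0,0,0.03],[0,0.0003,0,0,0.03],[0,0.0003,0,0,0.03],[0,0.0003,0,0,0.03],[0,0.0003,0,0,0.03]]]}}

```text
time_s: 16.57
position: [477.1, -230.5, 12.9]
tcp_rot: [[0.993, 0.013, -0.117], [0.117, -0.012, 0.993], [0.011, -1.0, -0.013]]
ft_force: [-1.1, 0.6, 6.2]
gripper_width: 35.7
```

{"op": "step_arm", "data": {"increments": [[[0,0,0,0,0.03],[0,0,0,0,0.03],[0,0,0,0,0.03]]]}}

```text
time_s: 16.82
position: [477.2, -230.5, 13.0]
tcp_rot: [[0.993, 0.013, -0.117], [0.117, -0.012, 0.993], [0.011, -1.0, -0.014]]
ft_force: [0.1, -0.2, 0.7]
gripper_width: 36.0
```

{"op": "step_arm", "data": {"increments": [[[0,0,0.02,0,0.03],[0,0,0.05,0,0.03],[0,0,0.085,0,0.03],[0.002,0.015,0.12,0,0.03],[0.006,0.045,0.145,0,0.03],[0.011,0.08,0.155,0,0.03],[0.016,0.115,0.155,0,0.03],[0.021,0.15,0.155,0,0.03]]]}}

```text
time_s: 17.48
position: [498.9, -79.4, 169.3]
tcp_rot: [[0.993, 0.015, -0.116], [0.116, -0.012, 0.993], [0.014, -1.0, -0.014]]
ft_force: [-0.2, -0.0, -0.9]
gripper_width: 35.7
```

{"op": "step_arm", "data": {"increments": [[[0.006,0.035,0,0,0.03],[0.011,0.07,0,0,0.03],[0.016,0.105,0,0,0.03],[0.021,0.14,0,0,0.03],[0.026,0.175,0,0,0.03],[0.032,0.21,-0.02,0,0.03],[0.036,0.235,-0.04,0,0.03],[0.036,0.237,-0.05,0,0.03]]]}}

```text
time_s: 18.15
position: [534.6, 161.7, 117.1]
tcp_rot: [[0.993, 0.014, -0.121], [0.121, -0.011, 0.993], [0.013, -1.0, -0.013]]
ft_force: [0.6, -0.9, 0.2]
gripper_width: 35.9
```

{"op": "step_arm", "data": {"increments": [[[0,0,0,0,0.03],[0,0,0,0,0.03],[0,0,0,0,0.03],[0,0,0,0,0.03]]]}}

```text
time_s: 18.48
position: [535.2, 160.7, 118.2]
tcp_rot: [[0.993, 0.016, -0.119], [0.119, -0.011, 0.993], [0.014, -1.0, -0.013]]
ft_force: [0.0, 0.5, -0.3]
gripper_width: 35.3
```

{"op": "step_arm", "data": {"increments": [[[0.0005,0.0003,-0.012,0,0.03],[0.0005,0.0003,-0.024,0,0.03],[0.0005,0.0003,-0.036,0,0.03],[0.0005,0.0003,-0.041,0,0.03],[0.0005,0.0003,-0.041,0,0.03],[0.0005,0.0003,-0.041,0,0.03],[0.0005,0.0003,-0.041,0,0.03],[0.0005,0.0003,-0.041,0,0.03]]]}}

```text
time_s: 19.15
position: [536.3, 161.0, 77.9]
tcp_rot: [[0.993, 0.017, -0.119], [0.119, -0.011, 0.993], [0.015, -1.0, -0.012]]
ft_force: [-0.4, 1.0, -0.5]
gripper_width: 35.8
```

{"op": "step_arm", "data": {"increments": [[[0,0,0,0,0.03],[0,0,0,0,0.03]]]}}

```text
time_s: 19.32
position: [536.9, 161.2, 78.6]
tcp_rot: [[0.993, 0.018, -0.119], [0.119, -0.01, 0.993], [0.017, -1.0, -0.012]]
ft_force: [0.4, 0.4, 0.3]
gripper_width: 35.7
```

Lower 20.5 to 58, correcting x by −1.3.

{"op": "step_arm", "data": {"increments": [[[-0.0013,0,-0.004,0,0.03],[-0.0013,0,-0.009,0,0.03],[-0.0013,0,-0.014,0,0.03],[-0.0013,0,-0.018,0,0.03],[-0.0013,0,-0.0207,0,0.03],[-0.0013,0,-0.0207,0,0.03],[-0.0013,0,-0.0207,0,0.03]]]}}

```text
time_s: 19.9
position: [535.1, 161.1, 58.0]
tcp_rot: [[0.993, 0.017, -0.119], [0.119, -0.01, 0.993], [0.016, -1.0, -0.012]]
ft_force: [-2.7, -0.4, 6.5]
gripper_width: 36.0
```

{"op": "step_arm", "data": {"increments": [[[0,0,0,0,0.03],[0,0,0,0,0.03]]]}}

```text
time_s: 20.07
position: [535.1, 161.1, 58.0]
tcp_rot: [[0.993, 0.017, -0.119], [0.119, -0.01, 0.993], [0.016, -1.0, -0.012]]
ft_force: [-1.9, -0.3, 3.7]
gripper_width: 35.6
```

```bash
python3 - <<'E'
from h import *
np.set_printoptions(precision=2,suppress=True)
im,d=camera('scene'); o=telemetry.observe();print(o['position'],o['gripper_width'],o['ft_force'])
cv2.imwrite('pics/b10.png',cv2.resize(im[130:230,150:280][:,:,::-1],None,fx=6,fy=6,interpolation=cv2.INTER_CUBIC))
E
```

```text
[535.01 161.08  58.  ] 35.68977613614589 [-2.   -0.39  3.27]
```

View pics/b10.png

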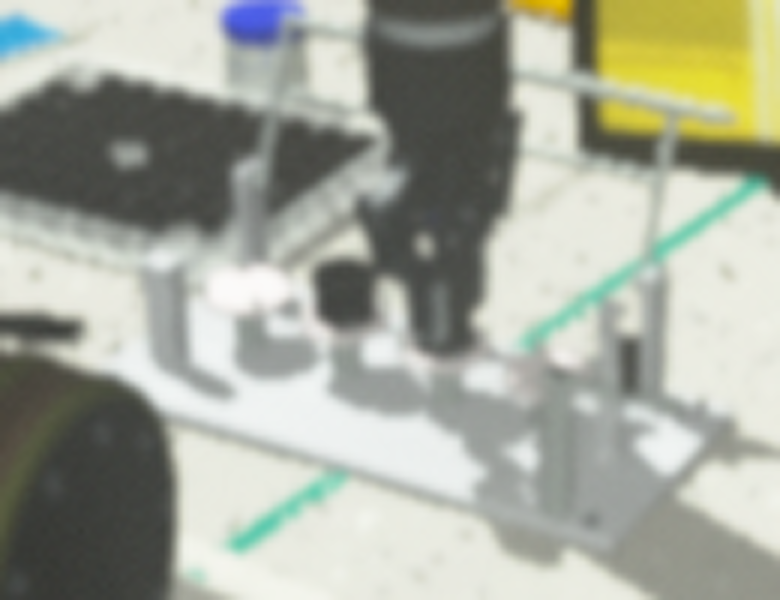

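{"op": "step_arm", "data": {"increments": [[[0,0,0,0,0.036],[0,0,0,0,0.045],[0,0,0,0,0.052],[0,0,0,0,0.053],[0,0,0.01,0,0.053],[0,0,0.04,0,0.055],[0,0,0.08,0,0.055],[0,0,0.11,0,0.055]]]}}

```text
time_s: 20.78
position: [535.1, 161.1, 170.8]
tcp_rot: [[0.993, 0.018, -0.119], [0.119, -0.01, 0.993], [0.016, -1.0, -0.012]]
ft_force: [1.3, 0.4, -0.1]
gripper_width: 54.9
```

{"op": "step_arm", "data": {"increments": [[[-0.007,-0.038,0,0,0.055],[-0.014,-0.076,0,0,0.055],[-0.021,-0.114,0,0,0.055],[-0.028,-0.152,0,0,0.055],[-0.035,-0.19,0,0,0.055],[-0.042,-0.228,0,0,0.055],[-0.049,-0.245,0,0,0.055],[-0.049,-0.245,-0.01,0,0.055]]]}}

```text
time_s: 21.45
position: [486.3, -87.4, 162.9]
tcp_rot: [[0.993, 0.021, -0.114], [0.114, -0.012, 0.993], [0.019, -1.0, -0.014]]
ft_force: [0.1, 0.2, 0.6]
gripper_width: 55.4
```

```bash
python3 lp.py e4;  python3 ring.py e4 526.5,223.5,45 534,160.5,45 437.7,-289.5,0; python3 - <<'E'
from h import *
im=np.load('e4scene.npz')['im'];cv2.imwrite('pics/e4c.png',cv2.resize(im[130:280,160:370][:,:,::-1],None,fx=3.7,fy=3.7,interpolation=cv2.INTER_CUBIC))
E
```

```text
[486.3 -87.4 162.9] 55.430335498006535 [0.1 0.2 0.6]
scene [[ 435.7 -291.8  435.3 -290.8   40.8 1097.5]]
top [[ 437.7 -289.4  437.7 -289.1   37.3  949.7]]
scene 526.5,223.5,45 (82, array([59.58, 68.09, 70.87, 72.3 ]), (520.7182204427518, 216.13918034433877), 1188.4167798247654)
scene 534,160.5,45 (88, array([59.12, 67.51, 70.7 , 72.1 ]), (527.557790286878, 155.60007396203554), 1293.7569165958557)
scene 437.7,-289.5,0 (143, array([14.92, 23.27, 26.09, 27.82]), (434.97702252198843, -292.17213704640704), 1170.956077083014)
top 526.5,223.5,45 (70, array([61.79, 71.32, 73.82, 74.85]), (525.5402603200522, 222.91155128338772), 928.3125271799508)
top 534,160.5,45 (67, array([62.88, 71.15, 73.58, 75.87]), (533.2970533206326, 161.05174363775612), 966.9474670239724)
top 437.7,-289.5,0 (64, array([15.94, 26.41, 28.81, 30.79]), (437.92268020778187, -289.36965024226896), 932.6699650553055)
```

View pics/e4c.png

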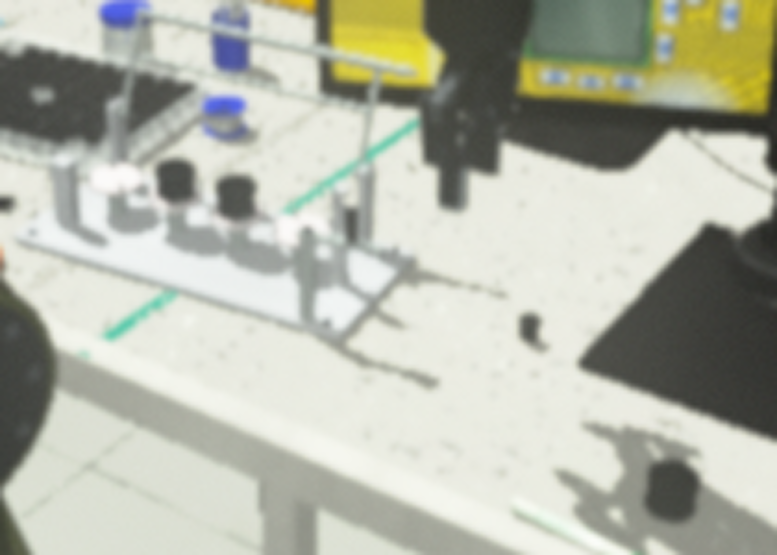

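```bash
python3 - <<'E'
from h import *
np.set_printoptions(precision=1,suppress=True)
d=np.load('e0scene.npz')['d'];
for f in('e0top','e4top'):
    d=np.load(f+'.npz')['d'];im=np.load(f+'.npz')['im'];C=cloud('top',d)
    m=(C[...,0]<430)&(C[...,0]>350)&(C[...,1]<-170)&(C[...,1]>-400)&(C[...,2]>6)&(C[...,2]<40);P=C[m];print(len(P),np.percentile(P,[2,50,98],axis=0))
    hsv=cv2.cvtColor(im,cv2.COLOR_RGB2HSV);m=cv2.inRange(hsv,(50,100,40),(75,255,255));v,u=np.nonzero(m);k=(v>210)&(u>300)&(u<380);print([plane('top',a,b,7)[:2] for a,b in zip(u[k],v[k])][::6])
for u,v in((475,336),(530,337)): print(plane('top',u/1.5,v/1.5,7))
E
```

```text
225 [[ 350.8 -375.9    6.1]
 [ 365.8 -271.8    9.8]
 [ 427.7 -180.4   29.1]]
[array([ 365. , -303.6]), array([ 361.4, -306.6]), array([ 360.1, -326.7]), array([ 357., -323.])]
161 [[ 353.2 -384.3    6.1]
 [ 363.8 -289.3   10.5]
 [ 428.  -246.2   30.3]]
[array([ 365. , -303.6]), array([ 361.2, -309.9]), array([ 358. , -306.2]), array([ 356.7, -326.3])]
[ 367.7 -208.     7. ]
[ 357.6 -330.9    7. ]
```

{"op": "step_arm", "data": {"increments": [[[-0.008,-0.035,-0.01,0,0.055],[-0.016,-0.07,-0.02,0,0.055],[-0.024,-0.105,-0.035,0,0.055],[-0.032,-0.14,-0.055,0,0.055],[-0.04,-0.17,-0.075,0,0.055],[-0.045,-0.195,-0.095,0,0.055],[-0.046,-0.203,-0.103,0,0.055],[-0.046,-0.203,-0.103,0,0.055]]]}}

```text
time_s: 22.22
position: [438.4, -287.0, 55.3]
tcp_rot: [[0.993, 0.014, -0.116], [0.116, -0.008, 0.993], [0.013, -1.0, -0.009]]
ft_force: [-0.0, 0.8, 0.1]
gripper_width: 55.2
```

{"op": "step_arm", "data": {"increments": [[[0,0,0,0,0.055],[0,0,0,0,0.055],[0,0,0,0,0.055]]]}}

```text
time_s: 22.47
position: [439.6, -285.9, 56.2]
tcp_rot: [[0.993, 0.015, -0.118], [0.118, -0.008, 0.993], [0.014, -1.0, -0.009]]
ft_force: [-0.5, -0.6, 0.7]
gripper_width: 54.7
```

```bash
python3 lp.py e5; python3 - <<'E'
from h import *
im=np.load('e5scene.npz')['im'];cv2.imwrite('pics/e5c.png',cv2.resize(im[160:310,260:400][:,:,::-1],None,fx=4,fy=4,interpolation=cv2.INTER_CUBIC))
print(telemetry.observe()['position'],telemetry.observe()['tcp_rot'])
E
```

```text
[ 439.6 -285.9   56.2] 54.74934574596494 [-0.5 -0.6  0.7]
scene [[ 435.5 -292.3  435.9 -292.    38.8  939.8]]
top []
[ 439.4094985  -286.17115122   56.22603008] [[ 0.99292067  0.01527137 -0.11779354]
 [ 0.11792602 -0.00808248  0.99298949]
 [ 0.01421224 -0.99985072 -0.00982615]]
```

View pics/e5c.png

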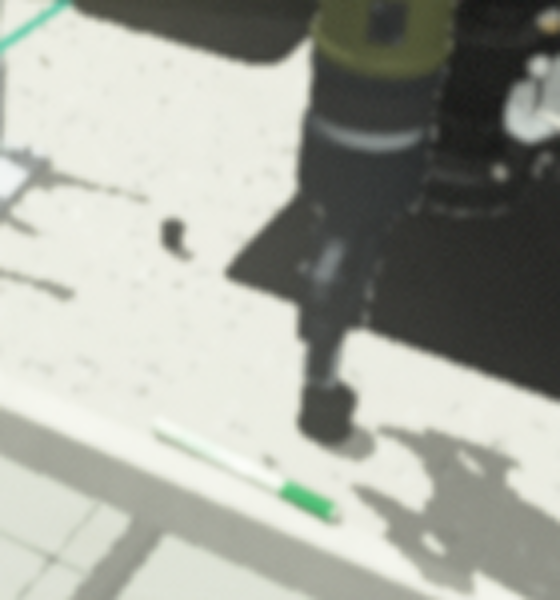

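{"op": "step_arm", "data": {"increments": [[[0,-0.002,-0.01,0,0.055],[0,-0.0042,-0.022,0,0.055],[0,-0.0042,-0.034,0,0.055],[0,-0.0042,-0.0445,0,0.055],[0,-0.0042,-0.0445,0,0.055],[0,-0.0042,-0.0445,0,0.055],[0,-0.0042,-0.0445,0,0.055]]]}}

```text
time_s: 23.15
position: [439.7, -290.4, 12.0]
tcp_rot: [[0.993, 0.016, -0.118], [0.118, -0.008, 0.993], [0.014, -1.0, -0.01]]
ft_force: [-0.2, -0.1, -0.0]
gripper_width: 55.1
```

{"op": "step_arm", "data": {"increments": [[[0,0,0,0,0.055],[0,0,0,0,0.055]]]}}

```text
time_s: 23.32
position: [440.3, -290.8, 12.7]
tcp_rot: [[0.993, 0.017, -0.118], [0.118, -0.009, 0.993], [0.015, -1.0, -0.011]]
ft_force: [1.0, -0.2, -0.5]
gripper_width: 55.1
```

{"op": "step_arm", "data": {"increments": [[[-0.0005,0.0004,-0.001,0,0.03],[-0.0005,0.0004,-0.001,0,0.03],[-0.0005,0.0004,-0.001,0,0.03],[-0.0005,0.0004,-0.001,0,0.03],[-0.0005,0.0004,-0.001,0,0.03],[-0.0005,0.0004,-0.001,0,0.03],[-0.0005,0.0004,-0.001,0,0.03]]]}}

```text
time_s: 23.9
position: [440.2, -290.6, 12.3]
tcp_rot: [[0.993, 0.017, -0.118], [0.118, -0.009, 0.993], [0.016, -1.0, -0.011]]
ft_force: [-0.4, 0.7, 6.6]
gripper_width: 35.6
```

{"op": "step_arm", "data": {"increments": [[[0,0,0,0,0.03],[0,0,0,0,0.03],[0,0,0,0,0.03]]]}}

```text
time_s: 24.15
position: [440.2, -290.7, 12.3]
tcp_rot: [[0.993, 0.018, -0.118], [0.118, -0.01, 0.993], [0.016, -1.0, -0.012]]
ft_force: [-1.1, 0.7, 2.2]
gripper_width: 35.8
```

{"op": "step_arm", "data": {"increments": [[[0,0,0.02,0,0.03],[0,0,0.05,0,0.03],[0,0,0.085,0,0.03],[0.004,0.015,0.12,0,0.03],[0.012,0.045,0.145,0,0.03],[0.021,0.08,0.155,0,0.03],[0.03,0.115,0.155,0,0.03],[0.04,0.15,0.155,0,0.03]]]}}

```text
time_s: 24.82
position: [480.9, -139.6, 168.4]
tcp_rot: [[0.993, 0.02, -0.117], [0.117, -0.01, 0.993], [0.018, -1.0, -0.012]]
ft_force: [0.7, -0.5, -1.2]
gripper_width: 35.8
```

{"op": "step_arm", "data": {"increments": [[[0.009,0.035,0,0,0.03],[0.018,0.07,0,0,0.03],[0.027,0.105,0,0,0.03],[0.036,0.14,0,0,0.03],[0.045,0.175,0,0,0.03],[0.054,0.21,-0.01,0,0.03],[0.06,0.233,-0.03,0,0.03],[0.06,0.235,-0.05,0,0.03]]]}}

```text
time_s: 25.48
position: [542.8, 99.8, 118.4]
tcp_rot: [[0.992, 0.023, -0.121], [0.121, -0.008, 0.993], [0.022, -1.0, -0.01]]
ft_force: [-0.0, 0.2, -0.8]
gripper_width: 35.6
```

{"op": "step_arm", "data": {"increments": [[[0,0,0,0,0.03],[0,0,0,0,0.03],[0,0,0,0,0.03],[0,0,0,0,0.03]]]}}

```text
time_s: 25.82
position: [543.5, 99.2, 119.7]
tcp_rot: [[0.992, 0.024, -0.12], [0.12, -0.008, 0.993], [0.023, -1.0, -0.011]]
ft_force: [1.0, -0.1, -0.7]
gripper_width: 35.3
```

{"op": "step_arm", "data": {"increments": [[[-0.0007,-0.0018,-0.012,0,0.03],[-0.0007,-0.0018,-0.024,0,0.03],[-0.0007,-0.0018,-0.036,0,0.03],[-0.0007,-0.0018,-0.042,0,0.03],[-0.0007,-0.0018,-0.042,0,0.03],[-0.0007,-0.0018,-0.042,0,0.03],[-0.0007,-0.0018,-0.042,0,0.03],[-0.0007,-0.0018,-0.042,0,0.03]]]}}

```text
time_s: 26.48
position: [543.6, 97.4, 78.6]
tcp_rot: [[0.992, 0.026, -0.12], [0.12, -0.007, 0.993], [0.025, -1.0, -0.01]]
ft_force: [0.4, 0.4, -0.1]
gripper_width: 35.8
```

{"op": "step_arm", "data": {"increments": [[[0,0,0,0,0.03],[0,0,0,0,0.03],[0,0,0,0,0.03]]]}}

```text
time_s: 26.73
position: [543.9, 97.5, 79.0]
tcp_rot: [[0.992, 0.027, -0.12], [0.12, -0.007, 0.993], [0.025, -1.0, -0.01]]
ft_force: [-1.2, -0.3, -0.7]
gripper_width: 35.8
```

{"op": "step_arm", "data": {"increments": [[[-0.0012,0,-0.004,0,0.03],[-0.0012,0,-0.009,0,0.03],[-0.0012,0,-0.014,0,0.03],[-0.0012,0,-0.018,0,0.03],[-0.0012,0,-0.0218,0,0.03],[-0.0012,0,-0.0218,0,0.03],[-0.0012,0,-0.0218,0,0.03]]]}}

```text
time_s: 27.32
position: [542.4, 97.4, 56.9]
tcp_rot: [[0.992, 0.026, -0.12], [0.12, -0.008, 0.993], [0.025, -1.0, -0.011]]
ft_force: [-1.0, 0.4, 1.4]
gripper_width: 35.7
```

{"op": "step_arm", "data": {"increments": [[[0,0,0,0,0.03],[0,0,0,0,0.03]]]}}

```text
time_s: 27.48
position: [542.5, 97.4, 56.9]
tcp_rot: [[0.992, 0.026, -0.12], [0.12, -0.007, 0.993], [0.025, -1.0, -0.011]]
ft_force: [-0.3, -0.3, 1.8]
gripper_width: 35.6
```

```bash
python3 - <<'E'
from h import *
np.set_printoptions(precision=2,suppress=True)
im,d=camera('scene'); o=telemetry.observe();print(o['position'],o['gripper_width'],o['ft_force'])
cv2.imwrite('pics/b11.png',cv2.resize(im[130:230,160:290][:,:,::-1],None,fx=6,fy=6,interpolation=cv2.INTER_CUBIC))
E
```

```text
[542.4   97.38  56.89] 35.829062764186524 [-0.38  0.21  2.14]
```

View pics/b11.png

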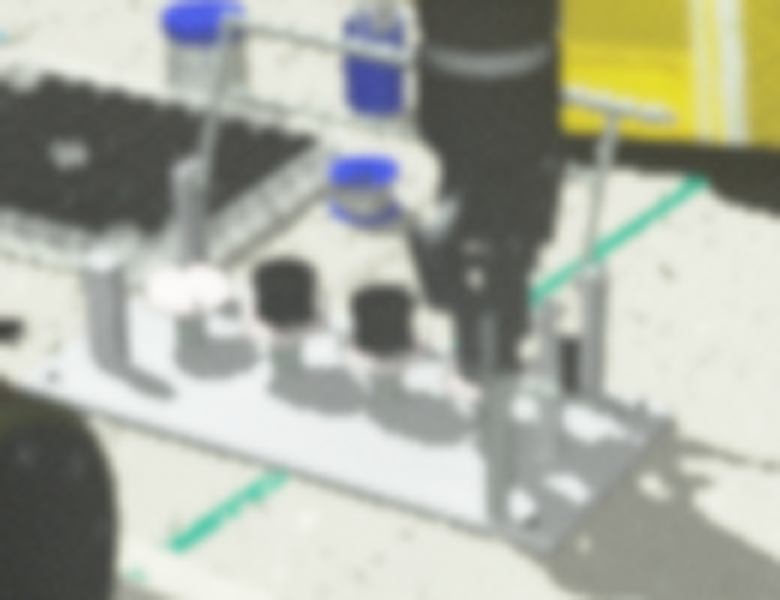

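{"op": "step_arm", "data": {"increments": [[[0,0,0,0,0.036],[0,0,0,0,0.045],[0,0,0,0,0.052],[0,0,0,0,0.053],[0,0,0.01,0,0.053],[0,0,0.04,0,0.045],[0,0,0.08,0,0.03],[0,0,0.11,0,0.03]]]}}

```text
time_s: 28.2
position: [542.5, 97.4, 169.7]
tcp_rot: [[0.992, 0.027, -0.12], [0.12, -0.007, 0.993], [0.026, -1.0, -0.01]]
ft_force: [1.6, 0.1, -0.2]
gripper_width: 29.8
```

{"op": "step_arm", "data": {"increments": [[[-0.007,-0.038,0,0,0.03],[-0.014,-0.076,0,0,0.03],[-0.021,-0.114,0,0,0.03],[-0.028,-0.152,0,0,0.03],[-0.035,-0.19,0,0,0.03],[-0.042,-0.21,0,0,0.03],[-0.042,-0.21,0,0,0.03]]]}}

```text
time_s: 28.78
position: [499.4, -116.2, 170.6]
tcp_rot: [[0.993, 0.027, -0.115], [0.115, -0.009, 0.993], [0.026, -1.0, -0.012]]
ft_force: [-0.6, -0.3, 1.7]
gripper_width: 30.2
```

```bash
python3 lp.py e6;  python3 ring.py e6 526.5,223.5,45 534,160.5,45 542,97.5,45; python3 - <<'E'
from h import *
np.set_printoptions(precision=1,suppress=True)
im=np.load('e6scene.npz')['im'];cv2.imwrite('pics/e6c.png',cv2.resize(im[130:280,160:370][:,:,::-1],None,fx=3.7,fy=3.7,interpolation=cv2.INTER_CUBIC))
o_=np.array([531.1,192.7]);a=.118;R=np.array([[np.cos(a),-np.sin(a)],[np.sin(a),np.cos(a)]])
for n in('scene','top'):
    C=cloud(n,np.load(f'e6{n}.npz')['d']);L=(C[...,:2]-o_)@R;z=C[...,2]
    m=(L[...,0]>60)&(L[...,0]<120)&(abs(L[...,1])<100)&(z>155)&(z<190);print(n,'bar',m.sum(),np.median(L[m],0),np.median(z[m]))
    m=(L[...,0]>60)&(L[...,0]<120)&(abs(L[...,1])<100)&(z>120)&(z<145);print(n,'wire',m.sum(),np.median(L[m],0),np.median(z[m]))
    m=(L[...,0]>-100)&(L[...,0]<-20)&(L[...,1]<-160)&(L[...,1]>-200)&(z>110)&(z<130);print(n,'knob',m.sum(),np.median(L[m],0),np.median(z[m]))
E
```

```text
[ 499.4 -116.2  170.6] 30.188810649495725 [-0.6 -0.3  1.7]
scene []
top []
scene 526.5,223.5,45 (83, array([59.37, 67.59, 70.52, 72.16]), (520.2534364686268, 216.78874255640207), 1188.299322863808)
scene 534,160.5,45 (91, array([59.31, 66.63, 70.64, 72.16]), (528.8821035411967, 156.17191918973398), 1224.3406374251936)
scene 542,97.5,45 (87, array([58.85, 66.67, 70.57, 71.7 ]), (534.6558460048198, 90.95279447800942), 1220.6630050425883)
top 526.5,223.5,45 (68, array([62.25, 70.8 , 73.34, 75.06]), (526.1076435228853, 222.74870327830644), 967.0149288817775)
top 534,160.5,45 (64, array([66.27, 70.61, 72.52, 74.36]), (532.631405063929, 161.08453396546986), 994.2751275128685)
top 542,97.5,45 (70, array([61.02, 71.5 , 73.52, 76.4 ]), (540.2574122324295, 97.14710895369866), 944.5948358473834)
scene bar 146 [90.5 -3.1] 168.16797088487408
scene wire 99 [76.4 -5.3] 130.48992636763438
scene knob 14 [ -70.7 -179.1] 117.23877558365726
top bar 188 [89.3  0.3] 171.10094519344693
top wire 122 [74.9  1.5] 132.74846566238898
top knob 9 [ -71.  -176.6] 119.63588839345893
```

View pics/e6c.png

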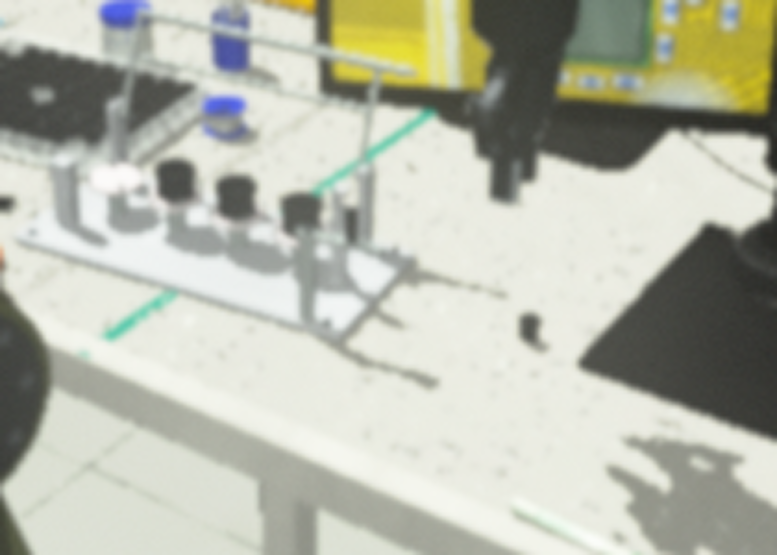

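{"op": "step_arm", "data": {"increments": [[[0.005,0.01,0.03,0,0.03],[0.015,0.035,0.055,0,0.03],[0.025,0.065,0.06,0,0.03],[0.035,0.1,0.06,0,0.03],[0.05,0.135,0.06,0,0.03],[0.065,0.17,0.06,0,0.03],[0.08,0.205,0.06,0,0.03],[0.095,0.24,0.06,0,0.03]]]}}

```text
time_s: 29.55
position: [595.7, 130.4, 230.9]
tcp_rot: [[0.992, 0.028, -0.12], [0.12, -0.007, 0.993], [0.027, -1.0, -0.01]]
ft_force: [-0.3, -0.3, -0.1]
gripper_width: 30.1
```

{"op": "step_arm", "data": {"increments": [[[0.012,0.03,0,0,0.03],[0.022,0.06,0,0,0.03],[0.028,0.076,-0.005,0,0.03],[0.028,0.076,-0.015,0,0.03],[0.028,0.076,-0.015,0,0.03],[0.028,0.076,-0.015,0,0.03]]]}}

```text
time_s: 30.05
position: [622.3, 206.0, 214.7]
tcp_rot: [[0.992, 0.025, -0.121], [0.121, -0.008, 0.993], [0.024, -1.0, -0.011]]
ft_force: [1.3, 0.6, -0.3]
gripper_width: 29.8
```

{"op": "step_arm", "data": {"increments": [[[0,0,0,0,0.03],[0,0,0,0,0.03]]]}}

```text
time_s: 30.22
position: [622.0, 204.8, 215.1]
tcp_rot: [[0.993, 0.025, -0.119], [0.119, -0.008, 0.993], [0.024, -1.0, -0.011]]
ft_force: [-0.3, -0.5, -0.6]
gripper_width: 29.9
```

{"op": "step_arm", "data": {"increments": [[[0.0005,-0.0005,-0.02,0,0.03],[0.0005,-0.0005,-0.04,0,0.03],[0.0005,-0.0005,-0.054,0,0.03],[0.0005,-0.0005,-0.054,0,0.03],[0.0005,-0.0005,-0.054,0,0.0],[0.0005,-0.0005,-0.054,0,0.0],[0.0005,-0.0005,-0.054,0,0.0],[0.0005,-0.0005,-0.054,0,0.0]]], "newtons": 25}}

```text
time_s: 30.88
position: [623.0, 203.9, 162.4]
tcp_rot: [[0.993, 0.027, -0.119], [0.119, -0.009, 0.993], [0.026, -1.0, -0.012]]
ft_force: [0.7, -2.3, 1.2]
gripper_width: 7.6
```

{"op": "step_arm", "data": {"increments": [[[0,0,0,0,0.0],[0,0,0,0,0.0],[0,0,0,0,0.0]]]}}

```text
time_s: 31.13
position: [622.8, 203.8, 162.5]
tcp_rot: [[0.993, 0.027, -0.119], [0.119, -0.009, 0.993], [0.025, -1.0, -0.012]]
ft_force: [-2.0, -1.1, -2.8]
gripper_width: 7.5
```

{"op": "step_arm", "data": {"increments": [[[-0.0182,-0.0022,0.0052,0,0.0],[-0.0322,-0.0038,0.0067,0,0.0],[-0.0509,-0.0061,0.0053,0,0.0],[-0.0691,-0.0082,0.0002,0,0.0],[-0.0859,-0.0102,-0.0084,0,0.0],[-0.1007,-0.012,-0.0202,0,0.0],[-0.1128,-0.0134,-0.0347,0,0.0],[-0.1199,-0.0142,-0.047,0,0.0]]]}}

```text
time_s: 31.8
position: [502.7, 190.1, 116.4]
tcp_rot: [[0.992, 0.029, -0.119], [0.119, -0.007, 0.993], [0.028, -1.0, -0.011]]
ft_force: [1.2, 0.4, 2.4]
gripper_width: 7.5
```

{"op": "step_arm", "data": {"increments": [[[0,0,0,0,0.0],[-0.0052,-0.0006,-0.0132,0,0.0],[-0.0083,-0.001,-0.0271,0,0.0],[-0.0092,-0.0011,-0.0366,0,0.0],[-0.0094,-0.0011,-0.0413,0,0.0],[-0.0094,-0.0011,-0.0413,0,0.0]]]}}

```text
time_s: 32.3
position: [492.7, 189.0, 74.3]
tcp_rot: [[0.992, 0.027, -0.119], [0.12, -0.008, 0.993], [0.026, -1.0, -0.011]]
ft_force: [-3.6, -0.2, -0.4]
gripper_width: 7.4
```

```bash
python3 - <<'E'
from h import *
np.set_printoptions(precision=2,suppress=True)
im,d=camera('scene'); o=telemetry.observe();print(o['position'],o['gripper_width'],o['ft_force'])
cv2.imwrite('pics/b12.png',cv2.resize(im[130:230,150:280][:,:,::-1],None,fx=6,fy=6,interpolation=cv2.INTER_CUBIC))
E
```

```text
[492.73 188.96  74.73] 7.516312398300596 [-4.37 -1.2  -1.05]
```

View pics/b12.png

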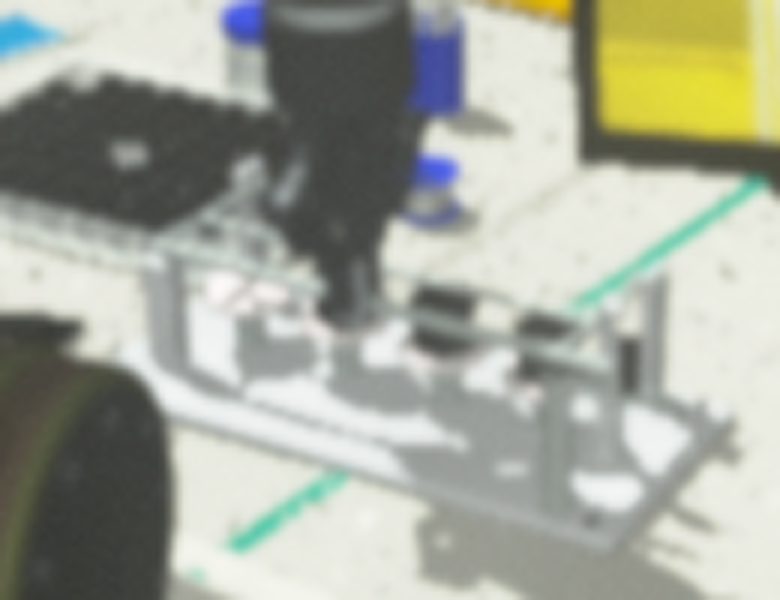

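{"op": "step_arm", "data": {"increments": [[[0.0003,0,-0.0015,0,0.0],[0.0003,0,-0.003,0,0.0],[0.0003,0,-0.004,0,0.0],[0.0003,0,-0.004,0,0.0]]]}}

```text
time_s: 32.68
position: [492.8, 189.0, 71.8]
tcp_rot: [[0.993, 0.026, -0.119], [0.12, -0.008, 0.993], [0.025, -1.0, -0.011]]
ft_force: [-7.7, -1.6, 7.1]
gripper_width: 7.5
```

```bash
python3 - <<'E'
from h import *
o=telemetry.observe();print(o['position'],o['gripper_width'],o['ft_force'])
E
```

```text
[492.75149841 188.96369978  71.75261814] 7.493041302788295 [-7.74024635 -1.60342182  7.08219234]
```

{"op": "step_arm", "data": {"increments": [[[0.0,0,-0.0015,0,0.0],[0.0,0,-0.0015,0,0.0],[0,0,-0.0015,0,0.0]]]}}

```text
time_s: 32.93
position: [492.7, 189.0, 71.7]
tcp_rot: [[0.993, 0.026, -0.119], [0.12, -0.007, 0.993], [0.025, -1.0, -0.01]]
ft_force: [-7.4, -2.1, 10.4]
gripper_width: 7.7
```

{"op": "step_arm", "data": {"increments": [[[0,0,0,0,0.02],[0,0,0,0,0.028],[0,0,0,0,0.028],[0,0,0.015,0,0.028],[0,0,0.04,0,0.028],[0,0,0.08,0,0.028],[0,0,0.1,0,0.028]]]}}

```text
time_s: 33.52
position: [494.6, 189.6, 175.4]
tcp_rot: [[0.992, 0.03, -0.119], [0.119, -0.006, 0.993], [0.029, -1.0, -0.009]]
ft_force: [0.9, -0.2, 1.1]
gripper_width: 28.0
```

{"op": "step_arm", "data": {"increments": [[[0,-0.035,0,0,0.03],[0,-0.07,0,0,0.03],[0,-0.105,0,0,0.03],[0,-0.14,0,0,0.03],[0,-0.175,0,0,0.03],[0,-0.21,0,0,0.03],[0,-0.245,0,0,0.03],[0,-0.28,0,0,0.03]]]}}

```text
time_s: 34.18
position: [495.2, -92.2, 175.9]
tcp_rot: [[0.992, 0.032, -0.119], [0.12, -0.006, 0.993], [0.031, -0.999, -0.01]]
ft_force: [0.2, 0.1, -0.6]
gripper_width: 30.1
```

```bash
cat > chk.py <<'E'
from h import *
import sys
np.set_printoptions(precision=1,suppress=True)
f=sys.argv[1]
o_=np.array([531.1,192.7]);a=.118;R=np.array([[np.cos(a),-np.sin(a)],[np.sin(a),np.cos(a)]])
for n in('scene','top'):
    im,d=camera(n); np.savez(f+n+'.npz',im=im,d=d)
    C=cloud(n,d);L=(C[...,:2]-o_)@R;z=C[...,2]
    for nm,(x0,x1,y0,y1,z0,z1) in dict(bar=(-55,-28,-100,100,60,110),wire=(-15,15,-115,115,77,110),knob=(-110,-15,-200,-125,113,130),arm=(-65,-50,-155,-125,84,100),tip=(-18,-2,-155,-125,84,115),tail=(-50,-30,-137,-124,60,110)).items():
        m=(L[...,0]>x0)&(L[...,0]<x1)&(L[...,1]>y0)&(L[...,1]<y1)&(z>z0)&(z<z1)
        print(n,nm,m.sum(),np.median(L[m],0) if m.sum() else '',np.median(z[m]) if m.sum() else '')
    if n=='scene': cv2.imwrite(f'pics/{f}c.png',cv2.resize(im[140:240,150:290][:,:,::-1],None,fx=5.5,fy=5.5,interpolation=cv2.INTER_CUBIC))
o=telemetry.observe();print(o['position'],o['ft_force'])
E
python3 chk.py f1; python3 ring.py f1 526.5,223.5,45 534,160.5,45 541,97.5,45
```

```text
scene bar 162 [-40.2  -5.9] 80.37655186140364
scene wire 102 [ 0.6 -5. ] 79.84753865056524
scene knob 12 [ -70.4 -179.1] 118.73118472621994
scene arm 2 [ -64.  -148.4] 89.67775675177128
scene tip 21 [ -12.5 -135.3] 97.56354170815332
scene tail 11 [ -41.  -130.1] 81.778281081709
top bar 172 [-40.8   0.6] 83.00777667877003
top wire 129 [-0.5 -3.9] 81.57001992030268
top knob 8 [ -70.5 -176.8] 120.12707102051088
top arm 1 [ -64.3 -138.4] 87.92088510990364
top tip 17 [ -13.  -136.9] 99.84160408302796
top tail 12 [ -41.6 -130.7] 83.68458251983112
[495.4 -94.8 175.9] [ 1.1  1.8 -0.7]
scene 526.5,223.5,45 (74, array([62.01, 71.42, 78.23, 80.35]), (530.817982085005, 229.1530916022772), 873.8178957463242)
scene 534,160.5,45 (79, array([61.38, 70.32, 78.57, 80.36]), (543.6119331091247, 166.61620446174763), 466.69350311206654)
scene 541,97.5,45 (71, array([60.19, 71.88, 79.09, 80.97]), (551.0270468322399, 103.89560840765975), 472.6494949529879)
top 526.5,223.5,45 (88, array([63.42, 72.68, 79.77, 82.8 ]), (526.9518332907865, 223.86731928934347), 857.4176849909127)
top 534,160.5,45 (84, array([65.83, 74.63, 79.46, 82.51]), (534.3639829474645, 162.25547325436034), 1011.5877724620514)
top 541,97.5,45 (90, array([63.83, 73.32, 79.68, 82.65]), (541.183128236168, 96.47703487257674), 989.4823226479348)
```

View pics/f1c.png

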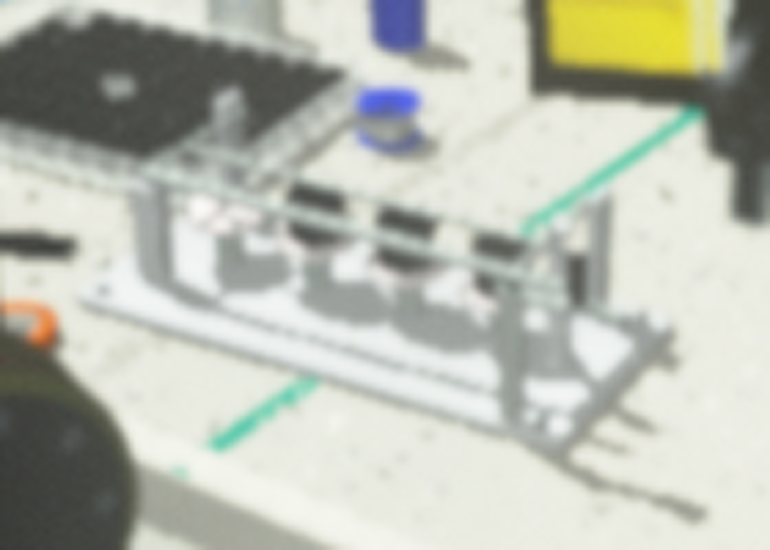

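{"op": "step_arm", "data": {"increments": [[[-0.004,0.03,0,0,0.03],[-0.008,0.06,0,0,0.03],[-0.012,0.09,-0.01,0,0.03],[-0.012,0.101,-0.025,0,0.03],[-0.012,0.101,-0.035,0,0.03],[-0.012,0.101,-0.035,0,0.03],[-0.012,0.101,-0.035,0,0.03]]]}}

```text
time_s: 34.87
position: [483.2, 6.1, 140.6]
tcp_rot: [[0.993, 0.031, -0.114], [0.114, -0.009, 0.993], [0.03, -0.999, -0.012]]
ft_force: [-0.4, -0.7, -0.3]
gripper_width: 30.1
```

{"op": "step_arm", "data": {"increments": [[[0,0,0,0,0.03],[0,0,0,0,0.03],[0,0,0,0,0.03]]]}}

```text
time_s: 35.12
position: [483.8, 5.5, 141.3]
tcp_rot: [[0.993, 0.032, -0.113], [0.113, -0.009, 0.994], [0.031, -0.999, -0.012]]
ft_force: [0.2, -1.0, 0.3]
gripper_width: 30.1
```

{"op": "step_arm", "data": {"increments": [[[0,0.0012,-0.015,0,0.03],[0,0.0012,-0.03,0,0.03],[0,0.0012,-0.0348,0,0.03],[0,0.0012,-0.0348,0,0.03],[0,0.0012,-0.0348,0,0.0],[0,0.0012,-0.0348,0,0.0],[0,0.0012,-0.0348,0,0.0],[0,0.0012,-0.0348,0,0.0]]], "newtons": 35}}

```text
time_s: 35.78
position: [484.3, 6.5, 107.2]
tcp_rot: [[0.993, 0.033, -0.112], [0.113, -0.009, 0.994], [0.032, -0.999, -0.013]]
ft_force: [-0.9, -0.9, 2.1]
gripper_width: 7.8
```

{"op": "step_arm", "data": {"increments": [[[0,0,0,0,0.0],[0,0,0,0,0.0]]]}}

```text
time_s: 35.95
position: [484.3, 6.6, 107.3]
tcp_rot: [[0.993, 0.033, -0.112], [0.113, -0.009, 0.994], [0.032, -0.999, -0.013]]
ft_force: [-0.8, -1.1, -1.3]
gripper_width: 7.9
```

{"op": "step_arm", "data": {"increments": [[[0.0101,0.0031,0,0,0.0],[0.0181,0.0082,0,0,0.0],[0.0246,0.0151,0,0,0.0],[0.0291,0.0234,0,0,0.0],[0.0316,0.0326,0,0,0.0],[0.0319,0.0382,0,0,0.0],[0.0317,0.042,0,0,0.0],[0.0317,0.042,0,0,0.0]]]}}

```text
time_s: 36.62
position: [514.9, 48.7, 107.1]
tcp_rot: [[0.993, 0.031, -0.113], [0.114, -0.011, 0.993], [0.03, -0.999, -0.015]]
ft_force: [-3.8, -3.9, 4.1]
gripper_width: 8.0
```

```bash
python3 chk.py f2
```

```text
scene bar 159 [-40.4  -5.1] 80.7206489217146
scene wire 103 [ 0.  -2.3] 80.30146575311007
scene knob 46 [ -43.8 -150.5] 121.90176910561276
scene arm 7 [ -53.9 -141.4] 88.7175837077035
scene tip 5 [ -11.2 -143.9] 89.4564336957733
scene tail 8 [ -41.1 -134.8] 89.0585313430492
top bar 126 [-40.8  27.9] 82.95878639492813
top wire 92 [-0.4 32.3] 81.8350882119099
top knob 0  
top arm 0  
top tip 0  
top tail 0  
[514.9  48.7 107.2] [-4.5 -4.   3.9]
```

View pics/f2c.png

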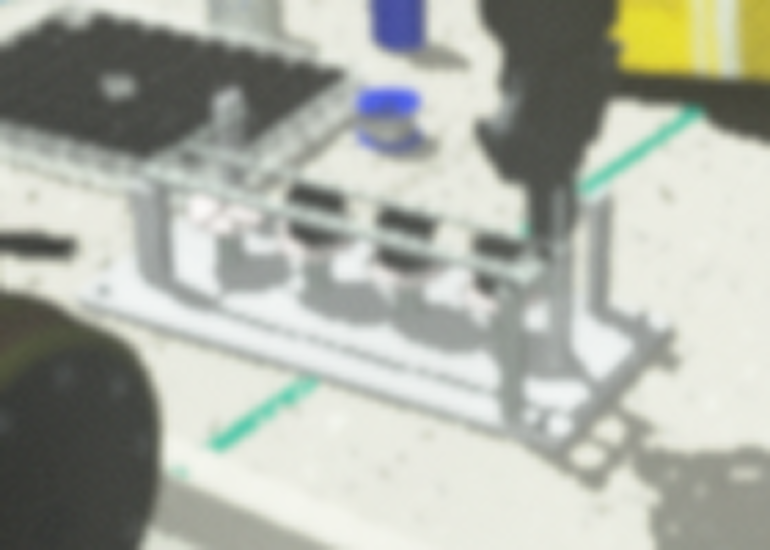

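{"op": "step_arm", "data": {"increments": [[[0,0.002,0,0,0.0],[0,0.004,0,0,0.0],[0,0.006,0,0,0.0],[0,0.006,0,0,0.0]]]}}

```text
time_s: 37.05
position: [514.8, 49.3, 107.2]
tcp_rot: [[0.993, 0.032, -0.11], [0.111, -0.024, 0.994], [0.029, -0.999, -0.027]]
ft_force: [-2.0, -21.0, 3.5]
gripper_width: 7.9
```

{"op": "step_arm", "data": {"increments": [[[0,0,0,0,0.015],[0,0,0,0,0.028],[0,0,0,0,0.028],[0,0,0.02,0,0.028],[0,0,0.05,0,0.028],[0,0,0.08,0,0.028]]]}}

```text
time_s: 37.55
position: [514.1, 50.3, 187.5]
tcp_rot: [[0.993, 0.03, -0.111], [0.112, -0.023, 0.993], [0.027, -0.999, -0.026]]
ft_force: [0.7, -0.1, 0.1]
gripper_width: 28.1
```

{"op": "step_arm", "data": {"increments": [[[-0.002,-0.035,0.01,0,0.03],[-0.004,-0.07,0.02,0,0.03],[-0.008,-0.105,0.02,0,0.03],[-0.012,-0.14,0.02,0,0.03],[-0.016,-0.175,0.02,0,0.03],[-0.02,-0.21,0.02,0,0.03],[-0.024,-0.245,0.02,0,0.03],[-0.028,-0.26,0.02,0,0.03]]]}}

```text
time_s: 38.22
position: [486.6, -212.8, 207.8]
tcp_rot: [[0.994, 0.032, -0.109], [0.11, -0.024, 0.994], [0.029, -0.999, -0.027]]
ft_force: [0.2, 0.1, -0.3]
gripper_width: 29.9
```

```bash
python3 chk.py f3; python3 - <<'E'
from h import *
a=np.load('f3top.npz')['im'];cv2.imwrite('pics/f3t.png',cv2.resize(a[150:222,145:270][:,:,::-1],(800,461),interpolation=cv2.INTER_CUBIC))
cv2.imwrite('pics/f3full.png',cv2.resize(np.load('f3scene.npz')['im'][:,:,::-1],None,fx=1.5,fy=1.5))
E
```

```text
scene bar 162 [-40.5  -4.3] 80.75751426327072
scene wire 103 [ 0.9 -4.7] 79.80528409313685
scene knob 10 [ -34.2 -140.5] 118.44466197767113
scene arm 10 [ -54.4 -141.1] 90.1227685611911
scene tip 19 [ -11.7 -140.8] 98.47753698598348
scene tail 5 [ -40.7 -135.5] 90.75923650190703
top bar 172 [-40.8   0.8] 82.6651364452743
top wire 130 [-0.4 -7.5] 81.37509679621802
top knob 8 [ -34.6 -138.4] 119.12934419750282
top arm 13 [ -55.3 -139.5] 91.13436595233962
top tip 16 [ -12.3 -136.9] 100.53945879852581
top tail 13 [ -41.8 -131.7] 85.54926872918702
[ 486.2 -211.6  207.6] [ 0.7 -0.1  0.7]
```

View pics/f3c.png

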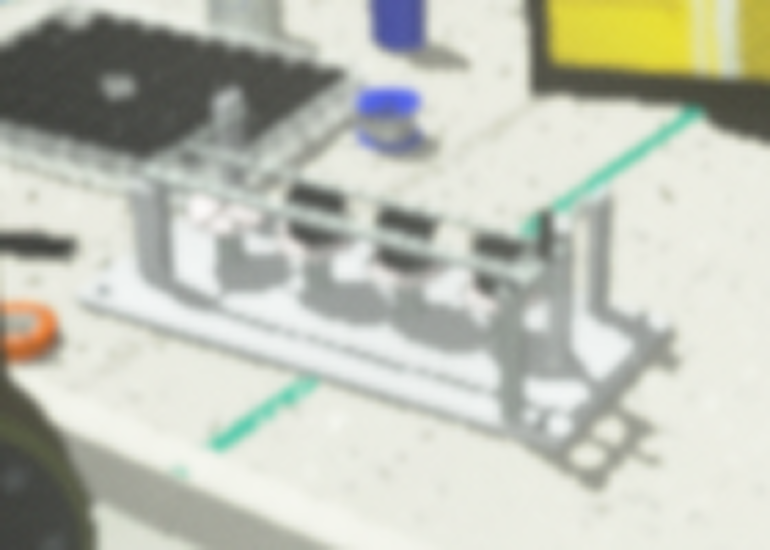

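View pics/f3t.png

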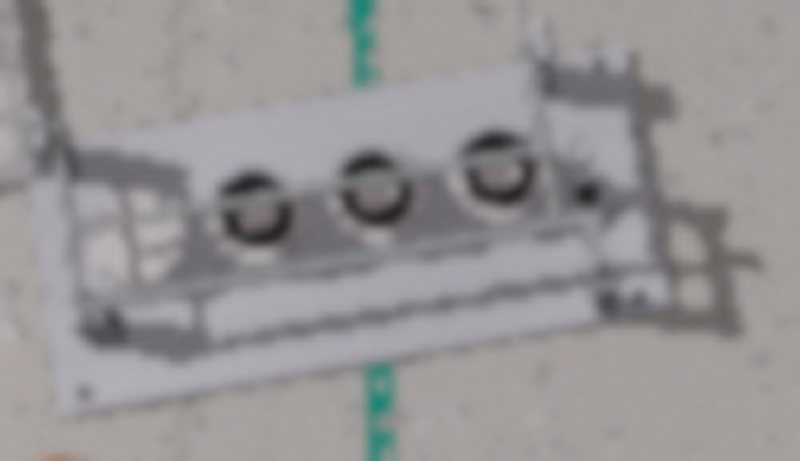

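View pics/f3full.png

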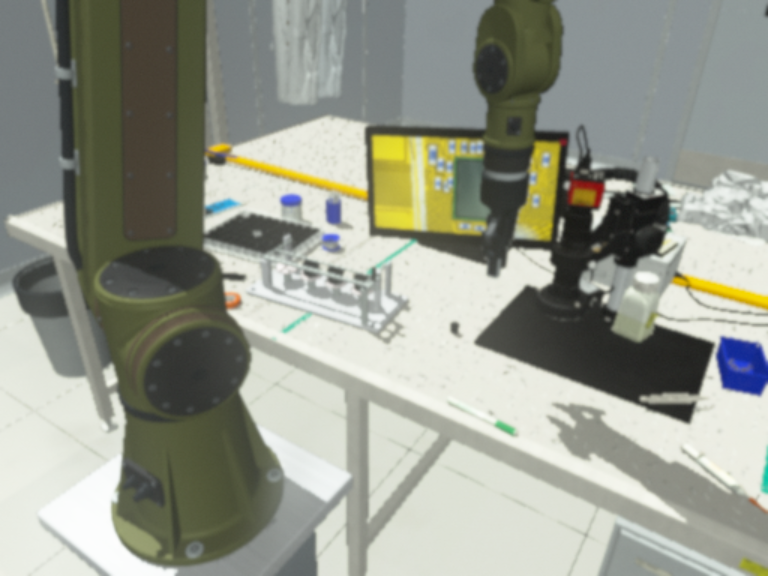

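```bash
python3 - <<'E'
from h import *
print(ticket.close_job())
E
```

```text
the job is handed in; nothing more can be done
None
```

I found three loupes and stood each one on its own seat: seats 0, 1 and 2. The order was as asked: hook out, bail raised to about 1.95 rad, loupes on, bail lowered fully, hook swung back into its catch. I handed the job in at about 38 s of the 210 s allowed, with the arm clear of everything.

- **Loupes:** Before I lowered the bail, their tops measured 73 mm in the top view, so they sit down between the pins. In the last pictures they still stand upright. The one on seat 2 measured about 2 mm off centre in y, which is within the 3 mm play.
- **Bail:** The bar pressed on its stop with about 10 N. It now reads the same height as at the start in both views: 80.8 and 82.7 mm.
- **Hook:** It stopped firmly when pushed with 21 N. The knob is back at its starting spot to within about 1 mm.
- **Pen, foot and roll:** I did not touch them. The last pictures show them in place by eye, but I did not measure them again.

The two cameras disagree by 2–3 mm in height, and the scene camera reads the loupes several millimetres off. For loupe positions I therefore went by the top view. None of the last checks failed.

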